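# Load the dish tray into the incubator and shut the door

### The arm

A 6-joint arm with a two-finger parallel gripper is mounted at the origin on the work surface. World frame = base frame: x ahead of the robot, y to its left, z up, the work surface at z = 0. Lengths are in m, angles in rad, forces in N, time in s.
With the tool pointing down it reaches from about 0.425 to 0.95 m from the base axis. Payload 3.5 kg.
Tool frame: the origin (TCP) lies midway between the tips of the shut fingers; the grasp point (between the pads) lies 19 mm behind it; x points along the fingers, y is the direction in which the jaws open and shut, and the axes are right-handed (so a half turn about x gives the same grasp; the last joint's range is limited). The gripper opens to 85 mm and grips with 20 to 120 N. Pads are 22 mm wide; open, the fingers measure 114 mm over their backs; the gripper's body (76 mm by 85 mm) begins 54 mm behind the grasp point. The pads swing forward as they close: fully open they stand 13 mm farther back than shut.
Start: joints at [-1.384, 0.286, 1.577, -0, 1.279, -0.15], TCP at [0.223, -0.637, 0.231] pointing down, gripper open.
Joint ranges: [-2.77, 2.77], [-0.9, 2.22], [0.21, 2.48], [-1.53, 4.67], [0.24, 2.81], [-2.84, 2.84]. Speed limits (rad/s): [2.79, 2.79, 3.14, 3.14, 3.14, 3.14].

### API

Orientations are given as a unit quaternion [x, y, z, w].
In Python, from plant import sensors, optics, ctrl gives the robot as it stands.
- The arm moves only by the tool arm_command, never from a script. Its argument "increments" is a list that holds one entry, the list of rows, each a list of 4 numbers: the shift along the tool's x, y, z in cm, then the turn about the tool's x in rad. A call has 1 to 20 rows; each row shifts and turns the commanded pose from where the row before left it, along the tool's axes as they then stand; what a row does not reach is not made up. A row lasts 1/8 s, in which the tool goes at most 62.5 mm and 10.7 degrees, less where a joint would pass 70% of its speed; a pose out of reach is approached as far as the arm can. A call with a gripper value outside its range is refused whole. "grip" is the finger opening in cm, from 0 to 8.54, set as the call begins (left out, the last holds). The fingers move at their own pace and stop on an object; "grip_force" is the grip in N (left out, the last holds). Time passes only in rows, so rows that do not move let the fingers close. It gives the time, the measured TCP pose, the force and the opening at its end, in the units of the state.
- sensors.get_state(): the state, without advancing time (a new reading comes with each control period).
- optics.read_camera(name): name is "scene" or "top" or "wrist"; returns the picture (384x512x3 uint8, blue, green, red); there is no depth.
- optics.camera_model(name): a dict with "camera_matrix" (3x3 intrinsics, pixels), "dist" ([k1, k2, p1, p2, k3] as OpenCV has them; the pictures are not rectified), "world_from_camera" (4x4, takes a point from camera to world coordinates); the wrist camera has in their place "mount" (4x4, takes a point from camera to tool coordinates, whose origin is the TCP and whose axes are the tool frame's). Camera axes: x right, y up, looking along -z (the intrinsics and any distortion apply to the point x, -y, -z); pixel columns grow to the right and rows downward; lengths in m; the calibration is good to about 2 mm. A picture is of the moment at which its call begins: read the wrist's pose just before it. camera_model takes no time and is no camera call.
- ctrl.sign_off(): hands the job in, once; it reports no verdict.
Trained networks look in the newest picture that a camera, given by its name, has taken for a name from the list of things; names that differ only in an ending like _2 or _b are one class to them, and where a whole thing is asked for, a point or a joint stands for the part that bears it (a point fixed in the world has none). Each returns a list of dicts, best first, with "conf" (0 to 1); they miss things now and then, are a little off and sometimes report something else, mostly with a low value. They report only what shows in the picture. A call takes as long as a camera call. They do not tell look-alikes from the thing itself.
- optics.boxes_of(camera, query): "at" ([row, column] in pixels, amid what is visible of it).
- optics.place_of(camera, query): "at" ([row, column] in pixels: a listed point, or the origin of a listed thing).
The state is a dict: "time": time; "qpos": joint angles; "dq": joint speeds; "joint_efforts": joint torques, N m; "eef_pos": TCP position; "tcp_rot": TCP orientation; "contact_force": force on the tool from outside, world axes, zero at the start; "wrist_torque": the same for the moment, N m; "opening": opening from 0.0 (shut) to 1.0 (fully open).
Only numpy, scipy, OpenCV 4.12 (cv2) and the standard library are available. Lean on these libraries where they do the work, as an engineer would, in place of code of your own. Each camera call takes 0.05 s, during which the arm holds its last target.

### The job

Lift the tray of Petri dishes by its black grip, carry it level and slide it rear end first into the free upper runners of the bench incubator, all the way home against the back wall, with all four dishes still on it. Then swing the incubator door fully closed. Keep the tray level throughout and leave the other things on the bench where they stand.

Things in the scene. Friction and masses are not known exactly. Their poses are not given: they have to be found in the camera images.
- tray_mid (a point): Loaded aluminium tray, flat on the bench: its middle, 7.5 mm above its underside. x runs from the grip end to the rear end (which enters first), y left, z up. Pan 140 long, 124 wide, 13 high. Along both long sides a flange, 3 thick, sticks out at the rim: 150 wide over the flanges, their underside 10 above the tray's underside. 105 to 160 g without the dishes.
- tray_grip (a point): Centre of the tray's black grip, an upright bar 45 long (along tray x), 12 thick (y), 30 high (12 to 42 above the tray's underside), on the middle of the tray's front end; 92.5 to the -x side of the tray's middle. Axes as the tray's. Pinched across its thickness with a firm grip (about 60 N) the tray hangs level.
- dish1_mid (a point): Centre of dish 1 of the four closed clear Petri dishes on the tray, 56 diameter, 14 high, 18 g, loose in its quarter of the pan.
- dish2_mid (a point): Centre of dish 2 of the four closed clear Petri dishes on the tray, 56 diameter, 14 high, 18 g, loose in its quarter of the pan.
- dish3_mid (a point): Centre of dish 3 of the four closed clear Petri dishes on the tray, 56 diameter, 14 high, 18 g, loose in its quarter of the pan.
- dish4_mid (a point): Centre of dish 4 of the four closed clear Petri dishes on the tray, 56 diameter, 14 high, 18 g, loose in its quarter of the pan.
- mouth (a point): White bench incubator, fixed, 260 wide, 250 deep, 325 high. This point: middle of its opening in the plane of the cabinet's front face, at the height where the tray's middle runs in the upper runners (147.5 above the bench). x points level into the chamber, y left as one looks in, z up. Opening 200 wide, from 50 to 285 above the bench, under a solid front up to 325.
- runners (a point): Middle between the mouths of the upper runners' straight part, 26 inside the opening, ledge height (150 above the bench); axes as mouth. Two U-shaped steel channels facing each other, 155 apart back to back, 137 between ledges, slot 9 high; the last 18 mm flares to 163 wide, 21 high. The lower runners, 62 below, already hold a tray (its grip's top 120 above the bench).
- seat (a point): Where the tray's middle (tray_mid) lies when the tray is fully home in the upper runners with its rear end against the chamber's back wall: 130 inside the opening; axes as mouth. The grip's front end is then 15 inside the opening.
- door_hinge (a point): Hinge line of the incubator's door: vertical, at the left of the front (looking in), 127 from the middle of the opening, 3 in front of the face; point 180 above the bench. Axes turn with the door: -y runs to its free edge, -x out of its outer face (22 from the hinge line). Door 254 wide, 22 thick, 50 to 310 above the bench, white frame with clear pane.
- door_push (a point): A good place to push the door shut: on the upper frame bar of its outer face, 190 from the hinge line, 64 in from the free edge, 280 above the bench (30 below the door's top). Axes as door_hinge. Below it, 16 from the free edge, a black bar handle stands 28 out from the outer face, from 115 to 205 above the bench.
- door (a joint): Angle of the door in rad: 0 closed, growing as it opens (starts at 1.75 to 1.88). It stays where it is left; light friction, about 0.12 N m, no latch. Pushing its outer face near the free edge closes it.
- sample_bottle: Bystander: square white bottle with a foil-covered cap, 62 x 62 x 136 high; origin at the centre of its foot. Behind this row, along the far edge of the bench, stands a fixed steel filtration manifold with funnels, 460 long, 245 high, and next to it a black vacuum trap 226 high and a white carboy 230 high.
- wash_bottle: Bystander: round white wash bottle with a bent spout, 66 diameter, 190 high with the spout; origin at the centre of its foot.
- dish_stack: Bystander: stack of three closed dishes, 56 diameter, 43 high; origin at the centre of its foot.
- spare_funnel: Bystander: steel filter funnel standing mouth down, 100 diameter, 82 high; origin at the centre of its foot.
- forceps: Bystander: steel forceps lying flat, 140 long (x), 11 wide, 7 high; origin underneath.
- beaker: Bystander: small glass beaker, 68 diameter, 85 high; origin at the centre of its foot.
Things that resemble listed ones, but are neither listed nor needed, are in the scene too. There is more than one size of the part that bears tray_mid; the job needs the smaller.

How it is judged:
On the way, in this order (a step that is already met when the one before it is completed fails the run):
1. the tray is lifted off the bench, with the four dishes on it (height (world z) of tray_mid above 0.09 m and distance between tray_mid and seat above 0.1 m and z of dish1_mid in the frame of tray_mid between -0.003 and 0.012 m and horizontal distance between each of dish1_mid, dish2_mid, dish3_mid, dish4_mid and tray_mid below 0.068 m and z of dish2_mid in the frame of tray_mid between -0.003 and 0.012 m and z of dish3_mid in the frame of tray_mid between -0.003 and 0.012 m and z of dish4_mid in the frame of tray_mid between -0.003 and 0.012 m), for 0.2 s.
2. the tray is home in the upper runners with the four dishes on it, the door still open (x of tray_mid in the frame of seat between -0.008 and 0.006 m and y of tray_mid in the frame of seat between -0.006 and 0.006 m and z of tray_mid in the frame of seat between -0.004 and 0.008 m and angle between the x axis of tray_mid and the x axis of seat, either way round below 0.06 rad and angle between tray_mid's own z axis and vertical below 0.06 rad and z of dish1_mid in the frame of tray_mid between -0.003 and 0.012 m and horizontal distance between each of dish1_mid, dish2_mid, dish3_mid, dish4_mid and tray_mid below 0.068 m and z of dish2_mid in the frame of tray_mid between -0.003 and 0.012 m and z of dish3_mid in the frame of tray_mid between -0.003 and 0.012 m and z of dish4_mid in the frame of tray_mid between -0.003 and 0.012 m and value of joint door above 0.3 rad), for 0.3 s.
3. the door is closed (value of joint door below 0.04 rad), for 0.2 s.
At the end, for the whole second after the job is handed in: Tray in the upper runners: within 8 mm of fully home along the slide, 6 mm across, at most 4 mm low or 8 mm high, in line and level within 0.06 rad; all four dishes flat in the pan; the door closed to under 0.04 rad (x of tray_mid in the frame of seat between -0.008 and 0.006 m and y of tray_mid in the frame of seat between -0.006 and 0.006 m and z of tray_mid in the frame of seat between -0.004 and 0.008 m and angle between the x axis of tray_mid and the x axis of seat, either way round below 0.06 rad and angle between tray_mid's own z axis and vertical below 0.06 rad and z of dish1_mid in the frame of tray_mid between -0.003 and 0.012 m and horizontal distance between each of dish1_mid, dish2_mid, dish3_mid, dish4_mid and tray_mid below 0.068 m and z of dish2_mid in the frame of tray_mid between -0.003 and 0.012 m and z of dish3_mid in the frame of tray_mid between -0.003 and 0.012 m and z of dish4_mid in the frame of tray_mid between -0.003 and 0.012 m and value of joint door below 0.04 rad); the robot touches nothing.
It fails at once if the tray was tipped more than 0.35 rad (20 degrees) (angle between tray_mid's own z axis and vertical above 0.35 rad).
It fails at once if a bystander was moved more than 40 mm or knocked over (distance of any of sample_bottle, wash_bottle, dish_stack, spare_funnel, forceps, beaker from where it was at the start of the episode above 0.04 m or angle between any of sample_bottle, wash_bottle, dish_stack, spare_funnel, forceps, beaker's own z axis and vertical above 0.5 rad).
It also fails if it takes over 67 s, if anything falls off the work surface, if the arm or the gripper's body presses on something with over 40 N, if the wrist force passes 120 N, or if a joint passes its speed limit or range.

## Working session

There is one attempt and no reset: what is moved stays moved. The work goes in short steps, Python scripts to look and compute and a tool call to move; the robot and the scene stay as the last step left them, time stands still between calls to the robot, and variables do not carry over. Pictures are saved under pics/ and viewed, and the job is handed in when it is done.

Besides the shell and the picture viewer there is one more tool, called after "Call:" as a command line: name --argument value ..., lists and objects as JSON in quotes. arm_command: Moves the arm, as the interface text tells. Its arguments: {"type":"object","properties":{"increments":{"type":"array","items":{"type":"array","items":{"type":"array","items":{"type":"number"}}}},"grip":{"type":"number"},"grip_force":{"type":"number"}},"required":["increments"]}

```bash
ls; mkdir -p pics
python3 - <<'E'
from plant import sensors, optics, ctrl
import cv2,json
s=sensors.get_state(); print(s)
for c in ["scene","top","wrist"]:
    im=optics.read_camera(c); cv2.imwrite(f"pics/a_{c}.png",im)
    m=optics.camera_model(c); print(c,{k:(v.tolist() if hasattr(v,'tolist') else v) for k,v in m.items()})
E
```

```text
pics
{'time': 0.0, 'qpos': array([-1.38399362e+00,  2.87166467e-01,  1.57817814e+00,  8.35499749e-06,
        1.27862899e+00, -1.49998603e-01]), 'dq': array([ 0.00111525, -0.0020435 , -0.00074186, -0.0008975 ,  0.00026492,
        0.0010524 ]), 'joint_efforts': array([ 1.62030715e-04, -4.05983162e+01, -2.92625785e+01, -1.35474706e-04,
        5.71826662e-03,  3.18746714e-06]), 'eef_pos': array([ 0.22297308, -0.6364053 ,  0.22994605]), 'tcp_rot': array([-0.6970911 , -0.119356  ,  0.69711642, -0.1176726 ]), 'contact_force': array([-0.60746855,  0.62942321,  0.37745787]), 'wrist_torque': array([-0.004393  ,  0.01894275, -0.00839808]), 'opening': 0.9957953428621461}
scene {'camera_matrix': [[348.8816213282749, 0.0, 253.6704448360678], [0.0, 348.8816213282749, 199.80292008744757], [0.0, 0.0, 1.0]], 'dist': [-0.038451574475219845, 0.0, 0.0, 0.0, 0.0], 'world_from_camera': [[0.16596558813976092, 0.8427253434118165, -0.5121224649679593, -0.07351259381803311], [-0.9861170497904085, 0.13901254474405358, -0.09082222479351285, 0.017165589249890447], [-0.005346743502744836, 0.5200860582396127, 0.
[... 337 characters left out ...]
144891949907], [-0.9999681410127503, 0.006652816489571586, 0.004411008077601749, 0.10613775902421035], [0.0053591803633044645, 0.15000823982490424, 0.9886702216464637, 1.5153123766571135], [0.0, 0.0, 0.0, 1.0]]}
wrist {'camera_matrix': [[271.31006187579356, 0.0, 258.1281398035874], [0.0, 271.31006187579356, 193.78840974698144], [0.0, 0.0, 1.0]], 'dist': [-0.03809395790164941, 0.0, 0.0, 0.0, 0.0], 'mount': [[0.00041628255523089807, 0.259686884902307, -0.9656927816436074, -0.14202137904231904], [0.999999676114159, 0.0005570907118878738, 0.0005808799471674893, -0.0007584975953235373], [0.0006888253831731444, -0.9656927106795783, -0.2596865688862572, -0.06665290785041598], [0.0, 0.0, 0.0, 1.0]]}
```

View pics/a_scene.png

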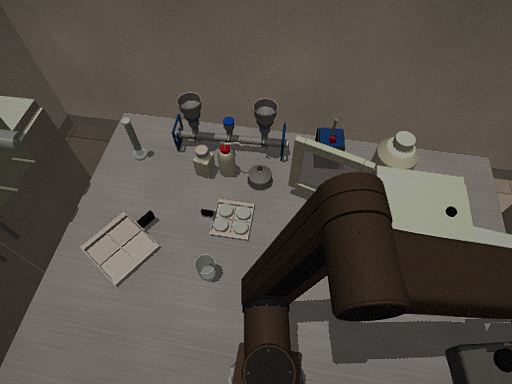

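View pics/a_top.png

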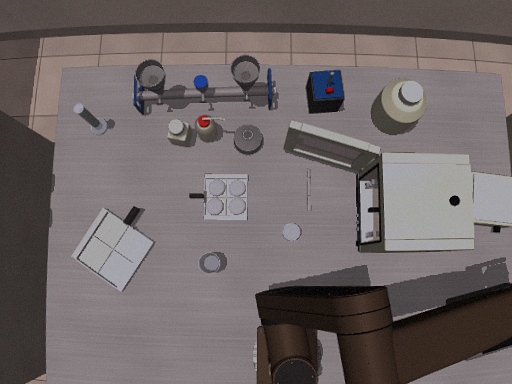

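View pics/a_wrist.png

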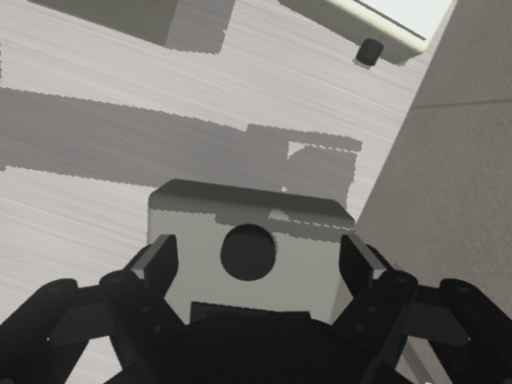

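```bash
cat > h.py <<'E'
from plant import sensors, optics, ctrl
import cv2,numpy as np
from scipy.spatial.transform import Rotation as R
def model(c,s=None):
    m=optics.camera_model(c); K=np.array(m["camera_matrix"]);d=np.array(m["dist"])
    if "mount" in m:
        s=s or sensors.get_state(); T=np.eye(4);T[:3,:3]=R.from_quat(s["tcp_rot"]).as_matrix();T[:3,3]=s["eef_pos"]
        W=T@np.array(m["mount"])
    else: W=np.array(m["world_from_camera"])
    return K,d,W
def ray(c,rc,s=None):
    K,d,W=model(c,s)
    u=cv2.undistortPoints(np.array([[[rc[1],rc[0]]]],float),K,d)[0,0]
    v=W[:3,:3]@np.array([u[0],-u[1],-1]); return W[:3,3],v
def onz(c,rc,z,s=None):
    o,v=ray(c,rc,s); return o+v*(z-o[2])/v[2]
def proj(c,P,s=None):
    K,d,W=model(c,s); P=np.atleast_2d(P)
    p=(P-W[:3,3])@W[:3,:3]; p=p*[1,-1,-1]
    q=cv2.projectPoints(p.reshape(-1,1,3),np.zeros(3),np.zeros(3),K,d)[0][:,0]
    return q[:,::-1]
def tri(obs):
    A=np.zeros((3,3));b=np.zeros(3)
    for o,v in obs:
        v=v/np.linalg.norm(v);M=np.eye(3)-np.outer(v,v);A+=M;b+=M@o
    return np.linalg.solve(A,b)
E
python3 - <<'E'
from h import *
np.set_printoptions(precision=4,suppress=True)
s=sensors.get_state(); print(R.from_quat(s["tcp_rot"]).as_matrix())
Z=dict(tray_mid=.0075,tray_grip=.027,dish1_mid=.012,mouth=.1475,runners=.15,seat=.1475,door_hinge=.18,door_push=.28,sample_bottle=0,wash_bottle=0,dish_stack=0,spare_funnel=0,forceps=0,beaker=0)
for q,z in Z.items():
    for c in ["top"]+(["scene"] if q in("mouth","runners","seat","door_hinge","door_push","tray_mid","tray_grip") else []):
        for r in optics.place_of(c,q)[:5]:
            print(q,c,round(r["conf"],2),np.round(r["at"],1),onz(c,r["at"],z))
E
```

```text
[[-0.0003  0.3305 -0.9438]
 [ 0.0019 -0.9438 -0.3305]
 [-1.     -0.0019 -0.0003]]
tray_mid top 0.96 [250.  110.1] [0.3309 0.5749 0.0075]
tray_mid top 0.64 [197.8 223.4] [0.5055 0.2064 0.0075]
tray_mid scene 0.94 [221.2 232.4] [0.4994 0.1984 0.0075]
tray_grip top 0.85 [213.8 131.1] [0.4485 0.5035 0.027 ]
tray_grip top 0.62 [195.1 197.3] [0.5111 0.2893 0.027 ]
tray_grip scene 0.83 [220.8 146.7] [0.4403 0.5007 0.027 ]
tray_grip scene 0.57 [216. 209.] [0.4965 0.2831 0.027 ]
dish1_mid top 0.72 [203.1 212.7] [0.4874 0.2405 0.012 ]
mouth top 0.67 [205.1 366.8] [ 0.4678 -0.2285  0.1475]
runners top 0.83 [205.7 374. ] [ 0.4657 -0.2497  0.15  ]
seat top 0.48 [199.  224.9] [0.4836 0.1926 0.1475]
door_hinge top 0.71 [163.8 366.8] [ 0.5862 -0.2243  0.18  ]
door_push top 0.68 [129.1 311.1] [ 0.6607 -0.0481  0.28  ]
door_push scene 0.72 [149.9 316.9] [ 0.6523 -0.0576  0.28  ]
sample_bottle top 0.98 [137.6 179.9] [0.7085 0.3565 0.    ]
sample_bottle top 0.69 [199.2 222.4] [0.5019 0.2101 0.    ]
wash_bottle top 0.77 [136.5 208. ] [0.7125 0.2621 0.    ]
wash_bottle top 0.73 [128.  312.2] [ 0.7447 -0.0868  0.    ]
dish_stack top 0.67 [233.9 289.4] [ 0.3901 -0.0082  0.    ]
dish_stack top 0.54 [184.8 237.9] [0.5497 0.16   0.    ]
dish_stack top 0.21 [164.8 366. ] [ 0.6204 -0.266   0.    ]
spare_funnel top 0.8 [141.4 245.8] [0.6962 0.1356 0.    ]
spare_funnel top 0.4 [206.3 372.5] [ 0.4811 -0.2837  0.    ]
spare_funnel top 0.39 [198.  224.2] [0.5058 0.2042 0.    ]
forceps top 0.7 [189.2 218.2] [0.5347 0.2244 0.    ]
beaker top 0.94 [263.2 212.9] [0.2942 0.2377 0.    ]
```

Run:
```python
import cv2
a=cv2.imread('pics/a_top.png')[100:300,180:512]
cv2.imwrite('pics/b_top.png',cv2.resize(a,None,fx=2.4,fy=2.4,interpolation=cv2.INTER_CUBIC))
```

```text
(no output)
```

View pics/b_top.png

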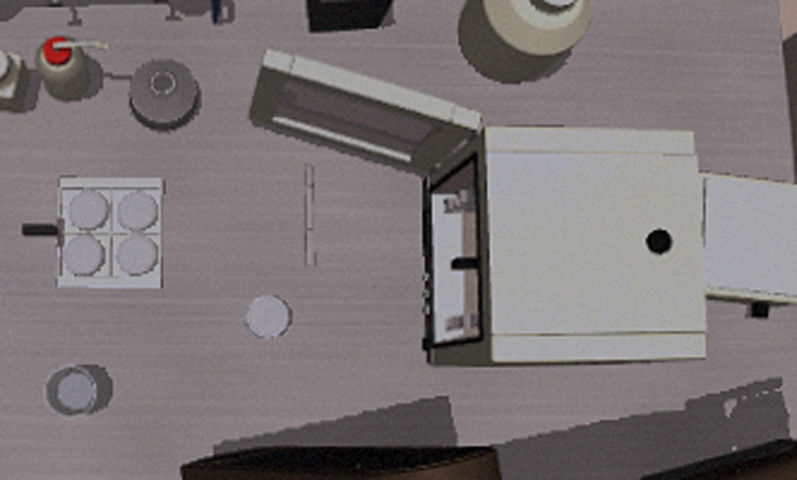

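Run:
```python
from h import *
np.set_printoptions(precision=4,suppress=True)
f=lambda x,y:(100+y/2.4-.3,180+x/2.4-.3)
print("tcp px",proj("top",sensors.get_state()["eef_pos"]))
cs=[f(486,128),f(491,361),f(705,358),f(693,131)]
P=[onz("top",c,.325) for c in cs]; P=np.array(P);print(P)
print("w",np.linalg.norm(P[0]-P[1]),np.linalg.norm(P[2]-P[3]),"d",np.linalg.norm(P[0]-P[3]),np.linalg.norm(P[1]-P[2]))
v=P[3]-P[0]+P[2]-P[1]; yaw=np.arctan2(v[1],v[0]); w=P[0]-P[1]+P[3]-P[2]
print("yaw from depth",yaw,"from width",np.arctan2(w[1],w[0])-np.pi/2)
print("bottom fr",onz("top",f(430,362),0))
# door top edge corners z=.31
for p in [(267,50),(296,62),(480,118),(481,130),(263,70)]: print("door",onz("top",f(*p),.31))
# tray flange corners z=.013
for p in [(60,178),(164,180),(163,287),(58,286)]: print("tray",onz("top",f(*p),.013))
print("grip",onz("top",f(22,230),.042),onz("top",f(60,232),.042))
```

```text
tcp px [[285.3531 509.6487]]
[[ 0.5856 -0.2312  0.325 ]
 [ 0.3306 -0.2286  0.325 ]
 [ 0.3304 -0.476   0.325 ]
 [ 0.5867 -0.4766  0.325 ]]
w 0.2549523374510054 0.2563503398712905 d 0.2453719510574819 0.24745179533797249
yaw from depth -1.5689886440430667 from width -1.5770686942570327
bottom fr [ 0.3362 -0.2349  0.    ]
door [0.6753 0.0094 0.31  ]
door [ 0.6618 -0.0228  0.31  ]
door [ 0.6004 -0.229   0.31  ]
door [ 0.5867 -0.2296  0.31  ]
door [0.6521 0.0141 0.31  ]
tray [0.5831 0.2685 0.013 ]
tray [0.5812 0.127  0.013 ]
tray [0.4357 0.1271 0.013 ]
tray [0.4359 0.268  0.013 ]
grip [0.5074 0.3144 0.042 ] [0.5051 0.2637 0.042 ]
```

Run:
```python
import cv2
a=cv2.imread('pics/a_top.png')
cv2.imwrite('pics/c1.png',cv2.resize(a[165:230,180:260],None,fx=9,fy=9,interpolation=cv2.INTER_CUBIC))
cv2.imwrite('pics/c2.png',cv2.resize(a[110:260,345:485],None,fx=5,fy=4,interpolation=cv2.INTER_CUBIC))
```

```text
(no output)
```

View pics/c1.png

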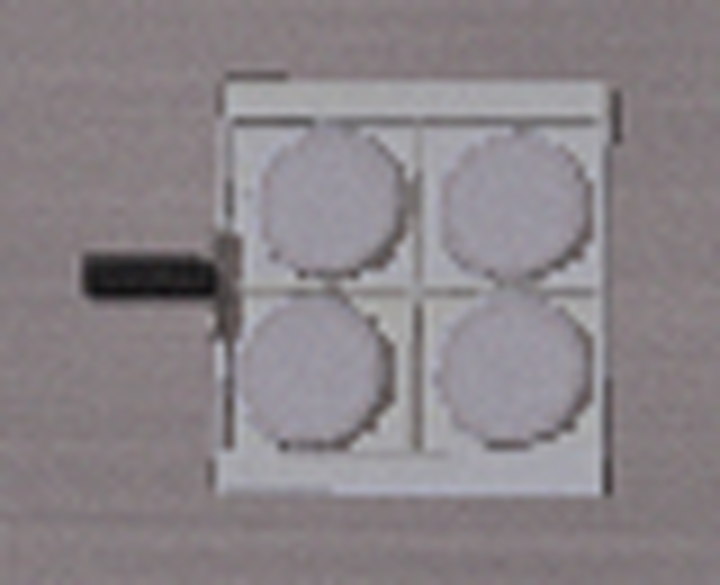

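View pics/c2.png

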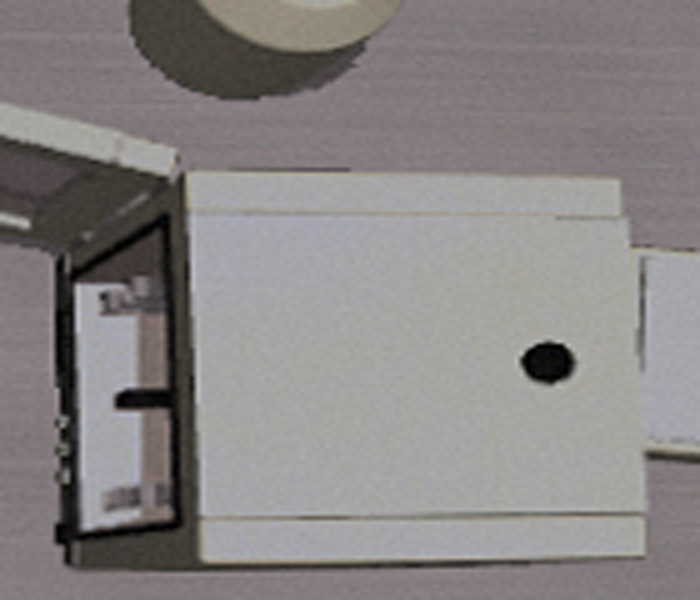

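Call:
arm_command --increments '[[[-6,0,0,0],[-6,0,0,0],[-6,0,0,0],[-6,0,0,0],[0,-1.9,-4.8,0],[0,-1.9,-4.8,0],[0,-1.9,-4.8,0],[0,-1.9,-4.8,0],[0,-1.9,-4.8,0],[0,-1.9,-4.8,0],[0,-1.9,-4.8,0],[0,0,0,-0.176],[0,0,0,-0.176],[0,0,0,-0.176],[0,0,0,-0.176],[0,0,0,-0.176],[0,0,0,-0.176],[0,0,0,-0.178]]]' --grip 8.5

```text
time: 3.45
eef_pos: [0.4962, -0.4005, 0.4713]
tcp_rot: [0.499, 0.501, -0.499, 0.501]
contact_force: [-0.7, 0.4, -0.1]
opening: 0.994
```

Call:
arm_command --increments '[[[0,0,-5,0],[0,0,-5,0],[0,0,-5,0],[0,0,-5,0],[0,0,-5,0],[0,0,-5,0]]]'

```text
time: 4.2
eef_pos: [0.4959, -0.0989, 0.4715]
tcp_rot: [0.5, 0.5, -0.5, 0.5]
contact_force: [0.8, 0.4, -0.2]
opening: 0.997
```

```bash
cat > snap.py <<'E'
import sys,pickle
from h import *
def snap(c,n):
    s=sensors.get_state(); im=optics.read_camera(c); cv2.imwrite(f"pics/{n}.png",im); pickle.dump(s,open(f"pics/{n}.pkl","wb")); return im,s
if __name__=="__main__":
    im,s=snap(sys.argv[1],sys.argv[2]); print(s["eef_pos"],s["time"])
    cv2.imwrite(f"pics/{sys.argv[2]}_b.png",cv2.resize(im,None,fx=1.5,fy=1.5,interpolation=cv2.INTER_CUBIC))
E
python3 snap.py wrist d1
```

```text
[ 0.49593269 -0.09887731  0.47152648] 4.2
```

View pics/d1_b.png

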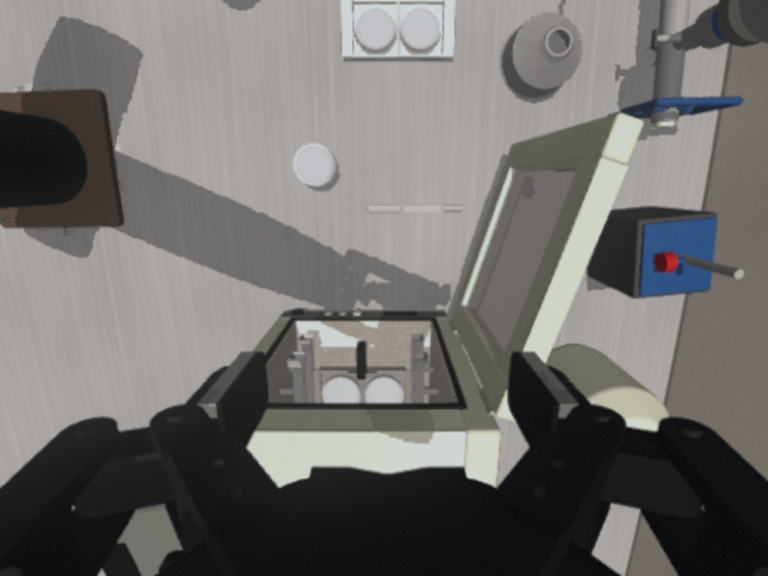

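Run:
```python
from h import *
import pickle
np.set_printoptions(precision=4,suppress=True)
s=pickle.load(open('pics/d1.pkl','rb'))
for q,z in dict(mouth=.1475,runners=.15,seat=.1475,door_hinge=.18,door_push=.28).items():
    for r in optics.place_of("wrist",q)[:3]: print(q,round(r["conf"],2),np.round(r["at"],1),onz("wrist",r["at"],z,s))
a=cv2.imread('pics/d1.png')
cv2.imwrite('pics/d2.png',cv2.resize(a[195:325,155:345],None,fx=4.2,fy=4.2,interpolation=cv2.INTER_CUBIC))
```

```text
mouth 0.79 [224.8 240. ] [ 0.4636 -0.2165  0.1475]
mouth 0.61 [111.  213.1] [ 0.4227 -0.0159  0.1475]
runners 0.8 [245.9 240.4] [ 0.4637 -0.2577  0.15  ]
door_hinge 0.98 [235.7 305.9] [ 0.5795 -0.224   0.18  ]
door_push 0.6 [134.9 392.2] [ 0.6599 -0.0479  0.28  ]
```

View pics/d2.png

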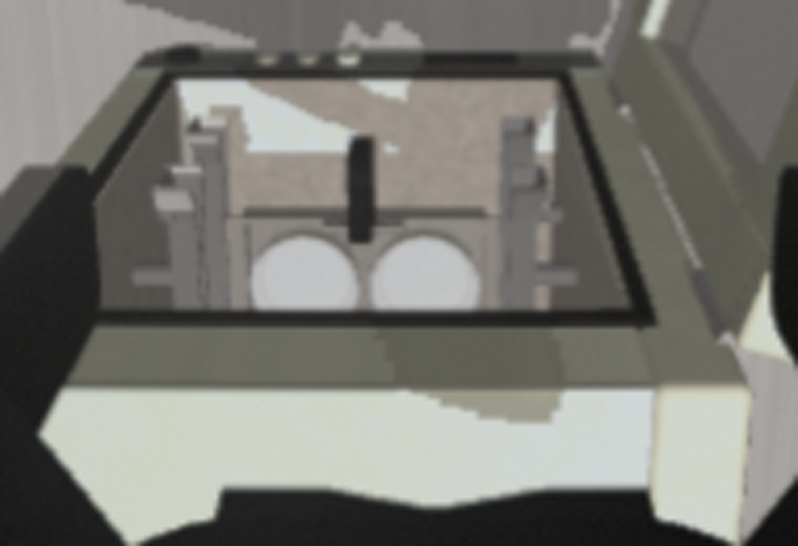

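```bash
cat > fit.py <<'E'
from h import *
import pickle
from scipy.optimize import least_squares
np.set_printoptions(precision=4,suppress=True)
s=pickle.load(open('pics/d1.pkl','rb'))
g=lambda x,y:(195+(y)/4.2-.38,155+(x)/4.2-.38)
# local: (into, left, z)
L=np.array([[0,.100,.05],[0,-.100,.05],[0,.100,.285],[0,.130,.325]])
O=np.array([g(560,76),g(176,76),g(642,314),g(748,388)])
def W(p,L):
    y=p[2]; X=np.array([np.cos(y),np.sin(y)]);Y=np.array([-np.sin(y),np.cos(y)])
    return np.c_[p[0]+L[:,:1]*X[0]+L[:,1:2]*Y[0],p[1]+L[:,:1]*X[1]+L[:,1:2]*Y[1],L[:,2]]
if __name__=="__main__":
    f=lambda p:(proj("wrist",W(p,L),s)-O).ravel()
    r=least_squares(f,[.46,-.23,-1.5708]); print(r.x,r.fun.reshape(-1,2))
    p=r.x
    im=cv2.imread('pics/d1.png'); im=cv2.resize(im,None,fx=3,fy=3,interpolation=cv2.INTER_CUBIC)
    def line(A,c=(0,0,255)):
        q=proj("wrist",W(p,np.array(A,float)),s)
        for i in range(len(q)-1): cv2.line(im,tuple(int(v*3+1) for v in q[i][::-1]),tuple(int(v*3+1) for v in q[i+1][::-1]),c,1)
    line([[0,.1,.05],[0,-.1,.05],[0,-.1,.285],[0,.1,.285],[0,.1,.05]])
    line([[0,-.13,.325],[0,.13,.325],[.25,.13,.325]])
    for sg in(1,-1):
        line([[.008,sg*.0815,.15],[.026,sg*.0775,.15],[.2,sg*.0775,.15]],(0,255,0))
        line([[.008,sg*.0685,.15],[.2,sg*.0685,.15]],(255,0,0))
        line([[.008,sg*.0685,.159],[.2,sg*.0685,.159]],(255,0,255))
    cv2.imwrite('pics/e%s.png'%__import__('sys').argv[1],im[570:980,440:1080])
E
python3 fit.py 1
```

```text
[ 0.461  -0.227  -1.5765] [[ 0.3093 -0.6645]
 [-0.0955 -0.3202]
 [ 0.2304 -2.1519]
 [-0.2183  2.4924]]
```

View pics/e1.png

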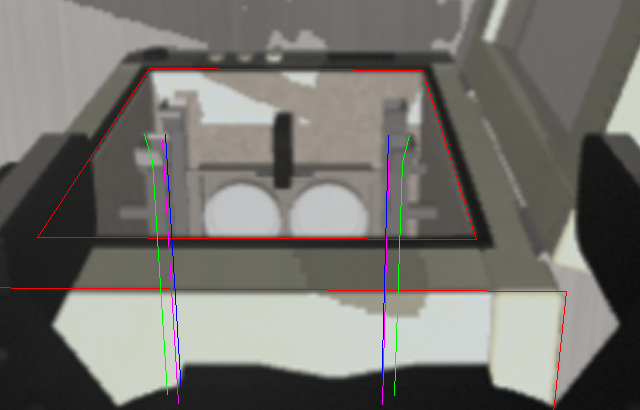

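Run:
```python
import cv2
a=cv2.imread('pics/d1.png')
l=cv2.resize(a[215:275,180:225],None,fx=9,fy=9,interpolation=cv2.INTER_CUBIC)
r=cv2.resize(a[215:275,262:307],None,fx=9,fy=9,interpolation=cv2.INTER_CUBIC)
cv2.imwrite('pics/d3.png',cv2.convertScaleAbs(cv2.hconcat([l,r[:, :390]]),alpha=1.5))
```

```text
(no output)
```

View pics/d3.png

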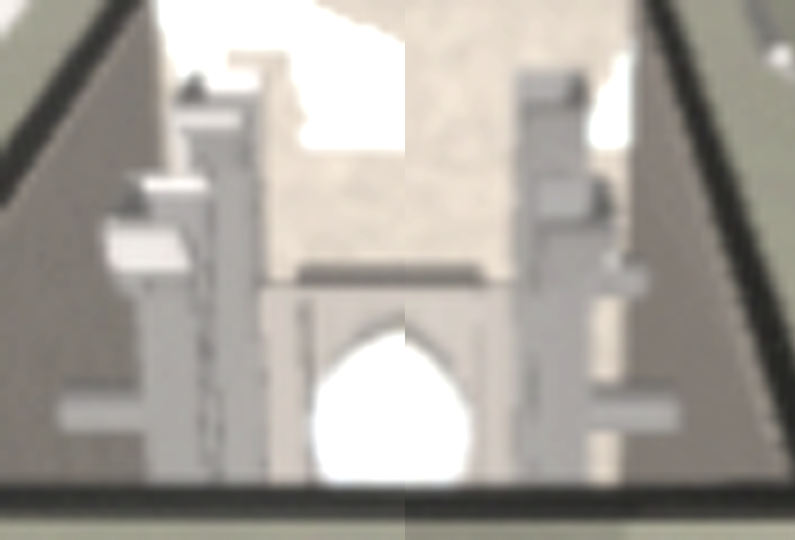

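Run:
```python
from h import *
import pickle
np.set_printoptions(precision=4,suppress=True)
s=pickle.load(open('pics/d1.pkl','rb'))
for z in(.159,.1605):
  for y,xl,xr in((290,138,588),(400,145,589),(470,148,589)):
    r=215+y/9-.4
    a=onz("wrist",(r,180+xl/9-.4),z,s);b=onz("wrist",(r,262+(xr-405)/9-.4),z,s); print(a,b,b[0]-a[0],(a+b)[0]/2)
# door hinge etc
```

```text
[ 0.3807 -0.2552  0.159 ] [ 0.5405 -0.2553  0.159 ] 0.15981589958894682 0.46057099285673925
[ 0.3805 -0.2802  0.159 ] [ 0.5413 -0.2802  0.159 ] 0.16077877921265532 0.4608769559418071
[ 0.3801 -0.2965  0.159 ] [ 0.5417 -0.2965  0.159 ] 0.16159224026505237 0.4608539214074408
[ 0.381  -0.2545  0.1605] [ 0.5403 -0.2545  0.1605] 0.1592885011807133 0.46068922017367453
[ 0.3809 -0.2794  0.1605] [ 0.5411 -0.2794  0.1605] 0.16024820326587796 0.46099417356919054
[ 0.3804 -0.2956  0.1605] [ 0.5415 -0.2956  0.1605] 0.16105897986656958 0.46097121504964367
```

Call:
arm_command --increments '[[[0,0.2,-6,0],[0,0.2,-6,0],[0,0.2,-6,0],[2,0.2,-6,0],[5,0,-6,0],[5,0,-4,0],[6,0,0,0],[3,0,0,0],[0,0,0,0]]]'

```text
time: 5.62
eef_pos: [0.5033, 0.2244, 0.2689]
tcp_rot: [-0.498, -0.501, 0.503, -0.498]
contact_force: [-0.3, -0.2, 0.6]
opening: 0.996
```

```bash
python3 snap.py wrist f1;  python3 - <<'E'
from h import *
import pickle
np.set_printoptions(precision=4,suppress=True)
s=pickle.load(open('pics/f1.pkl','rb'))
for q,z in dict(tray_mid=.0075,tray_grip=.027,dish1_mid=.012).items():
    for r in optics.place_of("wrist",q)[:4]: print(q,round(r["conf"],2),np.round(r["at"],1),onz("wrist",r["at"],z,s))
E
```

```text
[0.50325401 0.22435371 0.26887639] 5.625
tray_mid 0.73 [183.4 265.8] [0.5137 0.1985 0.0075]
tray_mid 0.21 [205.5 284.3] [0.5427 0.1631 0.0075]
tray_grip 0.84 [116.1 261.7] [0.5073 0.2971 0.027 ]
dish1_mid 0.72 [155. 243.] [0.4799 0.2423 0.012 ]
```

View pics/f1_b.png

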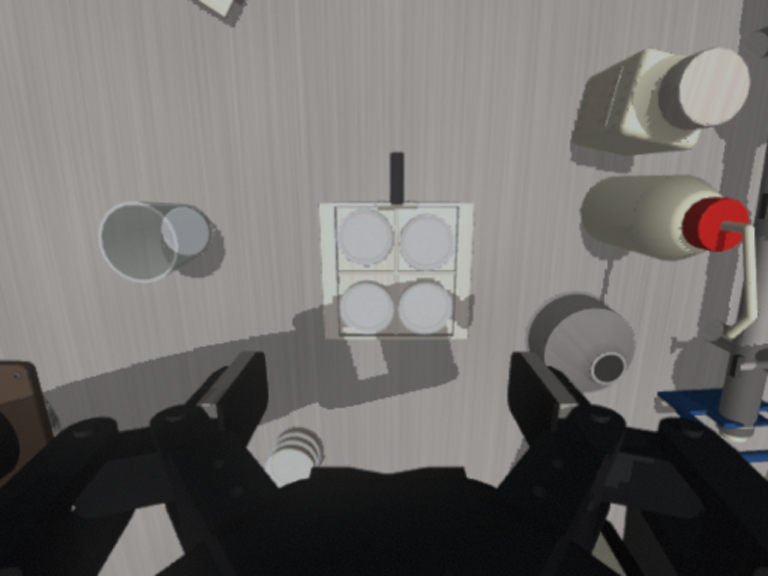

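Run:
```python
from h import *
import pickle
np.set_printoptions(precision=4,suppress=True)
s=pickle.load(open('pics/f1.pkl','rb'))
M=R.from_quat(s["tcp_rot"]).as_matrix();print(M)
g=lambda x,y:(y/1.5-.2,x/1.5-.2)
for p in [(320,203),(474,204),(467,339),(325,339)]: print(onz("wrist",g(*p),.013,s))
for p in [(397,152),(397,205)]: print("bar",onz("wrist",g(*p),.042,s))
a=cv2.imread('pics/f1.png')
cv2.imwrite('pics/f2.png',cv2.resize(a[95:235,205:325],None,fx=5.5,fy=4.2*1,interpolation=cv2.INTER_CUBIC))
```

```text
[[-0.0074  1.     -0.0018]
 [-0.002  -0.0019 -1.    ]
 [-1.     -0.0074  0.002 ]]
[0.4374 0.2711 0.013 ]
[0.5852 0.2699 0.013 ]
[0.5851 0.1314 0.013 ]
[0.4363 0.1314 0.013 ]
bar [0.5107 0.3157 0.042 ]
bar [0.5109 0.2706 0.042 ]
```

View pics/f2.png

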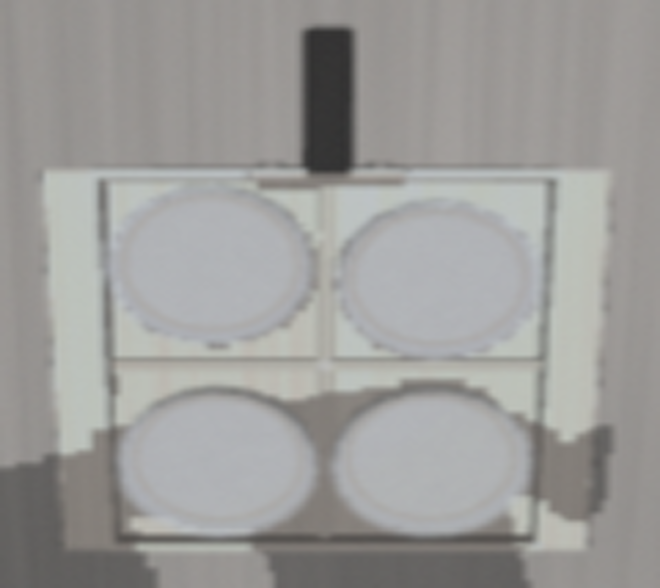

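Call:
arm_command --increments '[[[0,0.4,-3.4,0],[0,0.4,-3.5,0],[5,0,0,0],[5,0,0,0],[5,0,0,0],[3,0,0,0],[0,0,0,0],[0,0,0,0],[0,0,0,0]]]'

```text
time: 6.95
eef_pos: [0.5141, 0.2955, 0.0957]
tcp_rot: [0.502, 0.499, -0.498, 0.501]
contact_force: [-1.0, -1.1, 0.1]
opening: 1.0
```

```bash
python3 snap.py wrist g1;  python3 - <<'E'
from h import *
np.set_printoptions(precision=4,suppress=True)
s=sensors.get_state();print(R.from_quat(s["tcp_rot"]).as_matrix(),s["dq"])
for q,z in dict(tray_grip=.027).items():
    for r in optics.place_of("wrist",q)[:4]: print(q,round(r["conf"],2),np.round(r["at"],1),onz("wrist",r["at"],z,s))
E
```

```text
[0.51413243 0.29546638 0.09573973] 6.95
[[ 0.0042  1.     -0.0001]
 [ 0.0016 -0.0001 -1.    ]
 [-1.      0.0042 -0.0016]] [ 0.0013  0.0068  0.013   0.0015 -0.0022 -0.0006]
tray_grip 0.62 [206.3 248.8] [0.5072 0.2952 0.027 ]
```

View pics/g1_b.png

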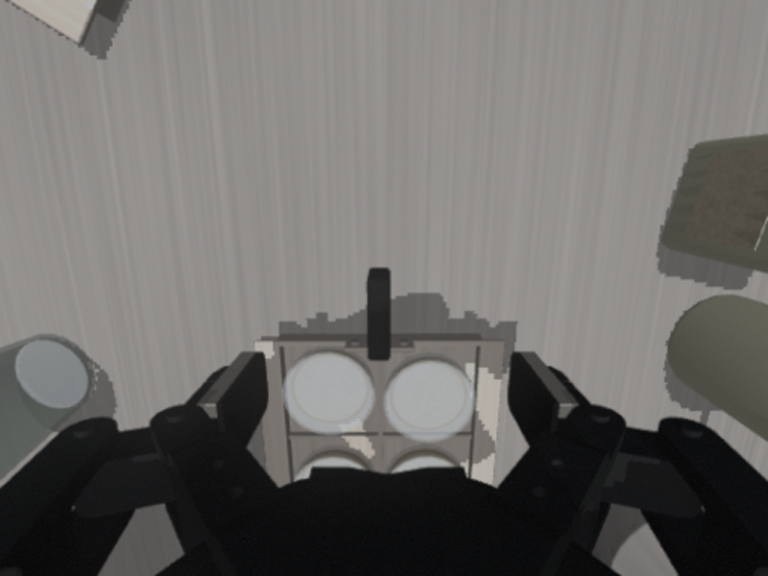

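Call:
arm_command --increments '[[[3,-0.4,0.2,0],[3,0,0,0],[1.5,0,0,0],[0,0,0,0],[0,0,0,0]]]'

```text
time: 7.68
eef_pos: [0.5094, 0.2933, 0.0191]
tcp_rot: [0.501, 0.5, -0.499, 0.5]
contact_force: [-0.1, 0.3, -0.6]
opening: 0.996
```

```bash
python3 snap.py wrist g2;  python3 - <<'E'
from h import *
np.set_printoptions(precision=4,suppress=True)
s=sensors.get_state();print(R.from_quat(s["tcp_rot"]).as_matrix(),s["dq"])
E
```

```text
[0.50935545 0.29325453 0.01914616] 7.675
[[ 0.0027  1.      0.    ]
 [ 0.001   0.     -1.    ]
 [-1.      0.0027 -0.001 ]] [-0.0014 -0.0033 -0.0003  0.0017 -0.0008 -0.0003]
```

View pics/g2_b.png

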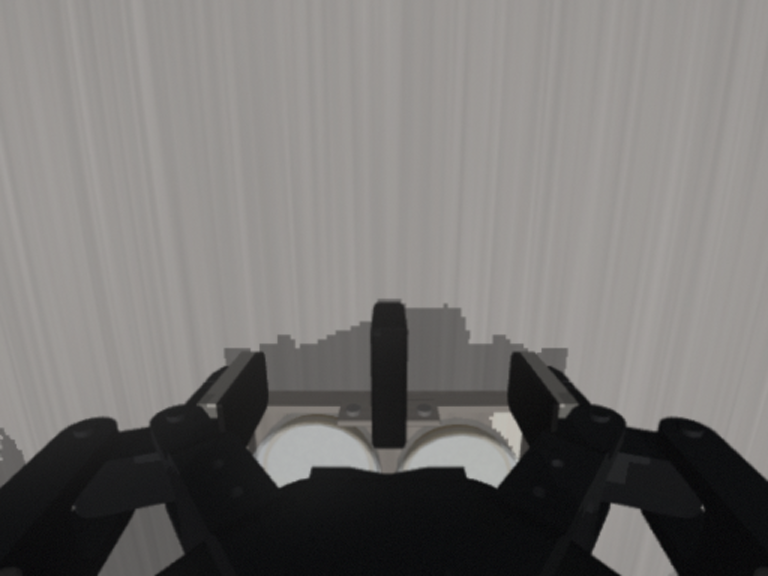

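Call:
arm_command --increments '[[[0.5,0,0,0],[0.4,0,0,0],[0,0,0,0]]]'

```text
time: 8.1
eef_pos: [0.5078, 0.2927, 0.0083]
tcp_rot: [-0.5, -0.5, 0.5, -0.5]
contact_force: [-0.6, 0.5, -0.3]
opening: 0.995
```

Call:
arm_command --increments '[[[0,0,0,0],[0,0,0,0],[0,0,0,0],[0,0,0,0],[0,0,0,0],[0,0,0,0]]]' --grip 0.3 --grip_force 65

```text
time: 8.85
eef_pos: [0.5085, 0.2929, 0.009]
tcp_rot: [0.5, 0.5, -0.5, 0.5]
contact_force: [1.1, -0.7, 0.6]
opening: 0.129
```

Call:
arm_command --increments '[[[-0.3,0,0,0],[-1,0,0,0],[-1.5,0,0,0],[-2,0,0,0],[-2,0,0,0],[-2,0,0,0],[-2,0,0,0],[-1.5,0,0,0],[-1,0,0,0],[0,0,0,0],[0,0,0,0]]]'

```text
time: 10.22
eef_pos: [0.5076, 0.2926, 0.1408]
tcp_rot: [-0.499, -0.5, 0.501, -0.5]
contact_force: [0.1, -0.3, -2.2]
opening: 0.129
```

```bash
python3 snap.py wrist i1; python3 snap.py scene i2
python3 - <<'E'
from h import *
np.set_printoptions(precision=4,suppress=True)
s=sensors.get_state();print(s["eef_pos"],R.from_quat(s["tcp_rot"]).as_matrix(),s["contact_force"],s["wrist_torque"],s["opening"])
a=cv2.imread('pics/i2.png'); cv2.imwrite('pics/i2c.png',cv2.resize(a[150:300,150:350],None,fx=4,fy=4))
E
```

```text
[0.50764031 0.29264676 0.14082641] 10.225
[0.50760872 0.29255209 0.14064677] 10.275
[0.5076 0.2926 0.1407] [[-0.0019  1.     -0.0001]
 [-0.0006 -0.0001 -1.    ]
 [-1.     -0.0019  0.0006]] [-0.133   0.8786 -2.6876] [ 0.1404 -0.0223 -0.037 ] 0.13568388162800915
```

View pics/i1_b.png

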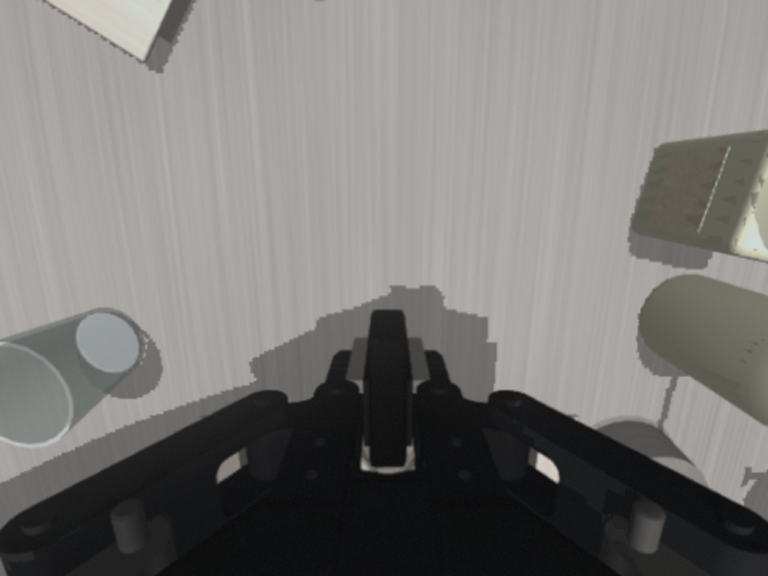

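View pics/i2c.png

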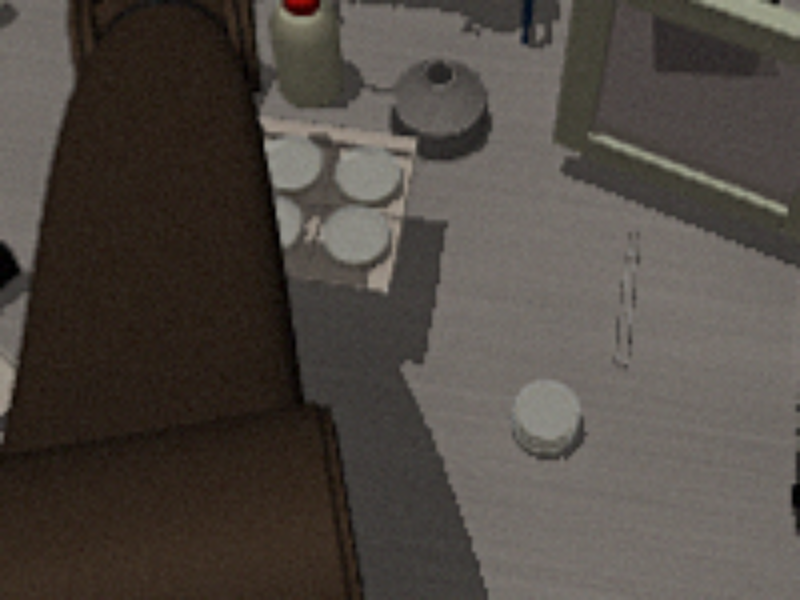

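Call:
arm_command --increments '[[[-0.6,-0.5,0.5,0],[-0.6,-0.8,1,0],[0,-1,1.8,0],[0,-1,2.4,0],[0,-0.8,2.8,0],[0,-0.4,3,0],[0,0,3,0],[0,0,3,0],[0,0,3,0],[0,0,3,0],[0,0,2.5,0],[0,0,2,0],[0,0,1.5,0],[0,0,1,0],[0,0,0.5,0],[0,0,0,0],[0,0,0,0]]]'

```text
time: 12.45
eef_pos: [0.4632, -0.0168, 0.1537]
tcp_rot: [0.5, 0.5, -0.5, 0.5]
contact_force: [0.1, -0.0, -2.3]
opening: 0.127
```

```bash
python3 snap.py top j1; python3 snap.py scene j2
python3 - <<'E'
from h import *
np.set_printoptions(precision=4,suppress=True)
s=sensors.get_state();print(s["eef_pos"],R.from_quat(s["tcp_rot"]).as_matrix(),s["contact_force"],s["wrist_torque"],s["opening"])
a=cv2.imread('pics/j1.png'); cv2.imwrite('pics/j1c.png',cv2.resize(a[130:270,260:420],None,fx=4.5,fy=4.2,interpolation=cv2.INTER_CUBIC))
E
```

```text
[ 0.46318469 -0.0167785   0.15368501] 12.45
[ 0.46319376 -0.01674918  0.15368518] 12.5
[ 0.4632 -0.0168  0.1537] [[-0.0001  1.      0.0007]
 [ 0.0002  0.0007 -1.    ]
 [-1.     -0.0001 -0.0002]] [-0.2973  0.714  -2.3497] [ 0.1892 -0.0537 -0.0182] 0.12916778561768633
```

View pics/j1c.png

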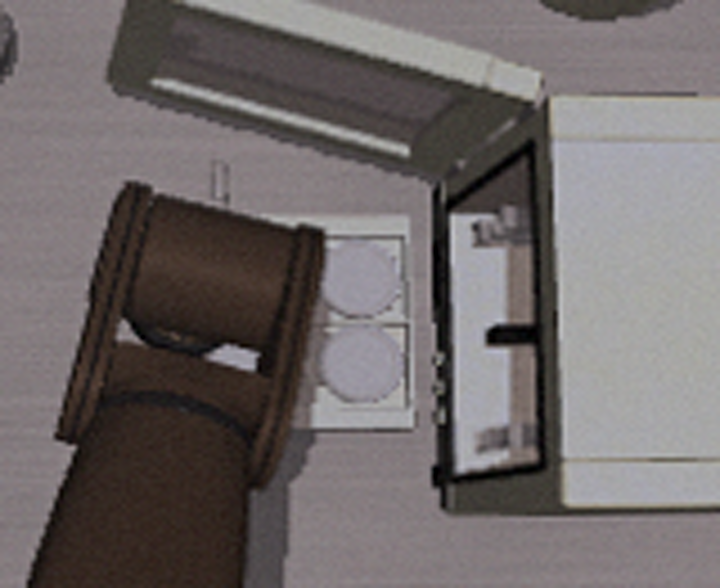

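View pics/j2_b.png

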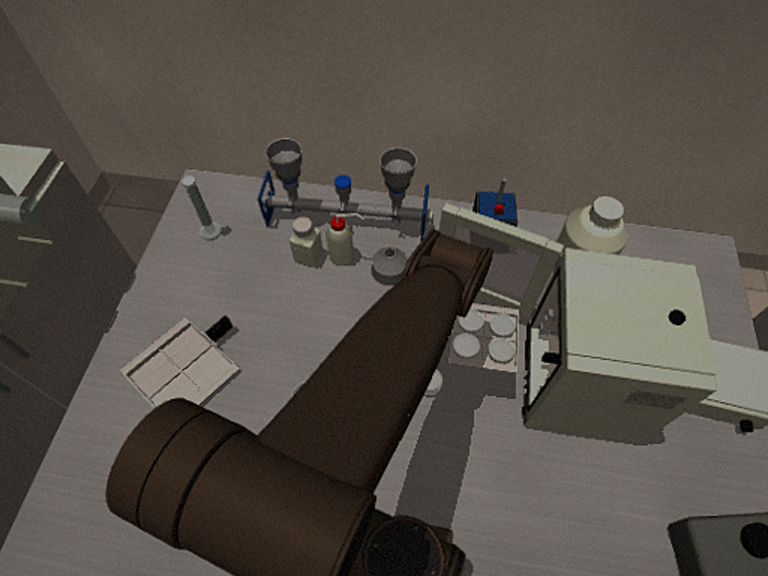

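Run:
```python
from h import *
np.set_printoptions(precision=4,suppress=True)
g=lambda x,y:(130+y/4.2-.4,260+x/4.5-.4)
a,b=[onz("top",g(*p),.1577) for p in((410,215),(415,428))];print(a,b,(a+b)/2,a-b)
# opening bottom/side edges: gasket outer corners front face lower z=.05; upper z .285
for z,p in [(.05,(441,183)),(.05,(447,512))]: print(onz("top",g(*p),0))
# runner tops in top image: flare front of upper runners
print(np.round(proj("top",[[.461+.0775,-.253,.16],[.461-.0775,-.253,.16],[.461+.0815,-.235,.165],[.461-.0815,-.235,.165]]),1))
f=lambda rc:((rc[1]+.4-260)*4.5,(rc[0]+.4-130)*4.2)
for r in proj("top",[[.461+.0775,-.253,.16],[.461-.0775,-.253,.16],[.461+.0815,-.235,.165],[.461-.0815,-.235,.165]]): print(f(r))
im=cv2.imread('pics/j1.png'); cv2.imwrite('pics/j1d.png',cv2.resize(im[160:255,345:390],None,fx=12,fy=6.2,interpolation=cv2.INTER_CUBIC))
```

```text
[ 0.5389 -0.1793  0.1577] [ 0.3887 -0.1794  0.1577] [ 0.4638 -0.1794  0.1577] [0.1502 0.0001 0.    ]
[ 0.5917 -0.2365  0.    ]
[ 0.333  -0.2351  0.    ]
[[181.  375.2]
 [233.2 376.6]
 [179.3 369.6]
 [234.5 371.1]]
(np.float64(520.0494285333646), np.float64(215.89088223248916))
(np.float64(526.6762246673909), np.float64(435.067945200581))
(np.float64(495.11864780712654), np.float64(208.90682153607503))
(np.float64(501.75103862864626), np.float64(440.5016257910607))
```

View pics/j1d.png

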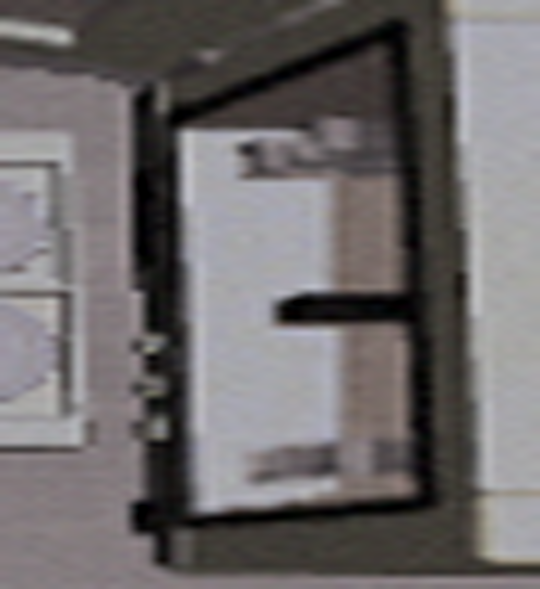

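Run:
```python
from h import *
np.set_printoptions(precision=4,suppress=True)
g=lambda x,y:(160+y/6.2-.4,345+x/12-.4)
for z,A,B in [(.165,(340,118),(355,475)),(.165,(370,120),(385,473)),(.103,(265,140),(270,482)),(0.132-.012,(295,295),(295,326)),(.12,(400,297),(400,321))]:
    a,b=onz("top",g(*A),z),onz("top",g(*B),z); print(a,b,(a+b)/2,a[0]-b[0])
```

```text
[ 0.5447 -0.2451  0.165 ] [ 0.3744 -0.2441  0.165 ] [ 0.4596 -0.2446  0.165 ] 0.17029995026066314
[ 0.5438 -0.2527  0.165 ] [ 0.3753 -0.2516  0.165 ] [ 0.4596 -0.2522  0.165 ] 0.16848680447436704
[ 0.5443 -0.241   0.103 ] [ 0.3741 -0.238   0.103 ] [ 0.4592 -0.2395  0.103 ] 0.1701603711602816
[ 0.4647 -0.2424  0.12  ] [ 0.4494 -0.242   0.12  ] [ 0.457  -0.2422  0.12  ] 0.015235269392114503
[ 0.4637 -0.2697  0.12  ] [ 0.4519 -0.2693  0.12  ] [ 0.4578 -0.2695  0.12  ] 0.011820206425009805
```

Call:
arm_command --increments '[[[-0.0,-0.1,0.5,0],[0.06,-0.12,1,0],[0.06,-0.1,1,0],[0,0,1,0],[0,0,0.8,0],[0,0,0,0],[0,0,0,0]]]'

```text
time: 13.42
eef_pos: [0.46, -0.0601, 0.1525]
tcp_rot: [0.5, 0.5, -0.5, 0.5]
contact_force: [-0.1, 0.1, -2.2]
opening: 0.129
```

```bash
python3 snap.py top k1
python3 - <<'E'
from h import *
np.set_printoptions(precision=4,suppress=True)
s=sensors.get_state();print(s["eef_pos"],R.from_quat(s["tcp_rot"]).as_matrix()[2],s["contact_force"],s["wrist_torque"],s["opening"])
im=cv2.imread('pics/k1.png'); cv2.imwrite('pics/k1d.png',cv2.resize(im[150:255,320:390],None,fx=9,fy=5.7,interpolation=cv2.INTER_CUBIC))
E
```

```text
[ 0.4600094  -0.06013745  0.15253373] 13.425
[ 0.46   -0.06    0.1525] [-1.     -0.0001 -0.0002] [-0.0042  0.598  -1.7401] [ 0.2047 -0.0726  0.0283] 0.13100910008173408
```

View pics/k1d.png

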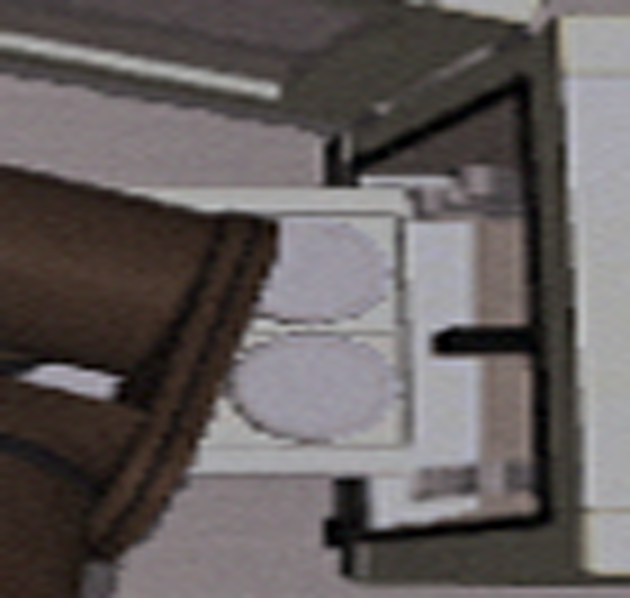

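Call:
arm_command --increments '[[[0,0,0.5,0],[0,0,0.6,0],[0,0,0.6,0],[0,0,0.6,0],[0,0,0.6,0],[0,0,0.6,0],[0,0,0.5,0],[0,0,0,0]]]'

```text
time: 14.48
eef_pos: [0.4601, -0.1006, 0.1526]
tcp_rot: [0.5, 0.5, -0.5, 0.5]
contact_force: [-0.4, 0.2, -2.4]
opening: 0.13
```

```bash
python3 snap.py top l1
python3 - <<'E'
from h import *
np.set_printoptions(precision=4,suppress=True)
s=sensors.get_state();print(s["eef_pos"],R.from_quat(s["tcp_rot"]).as_matrix()[2],s["contact_force"],s["wrist_torque"],s["opening"])
im=cv2.imread('pics/l1.png'); cv2.imwrite('pics/l1d.png',cv2.resize(im[150:255,320:390],None,fx=9,fy=5.7,interpolation=cv2.INTER_CUBIC))
E
```

```text
[ 0.46005816 -0.10055126  0.15259348] 14.475
[ 0.46   -0.1003  0.1525] [-1.     -0.     -0.0002] [-0.4411  0.5794 -1.9477] [ 0.1468  0.0074 -0.0347] 0.12772220320823666
```

View pics/l1d.png

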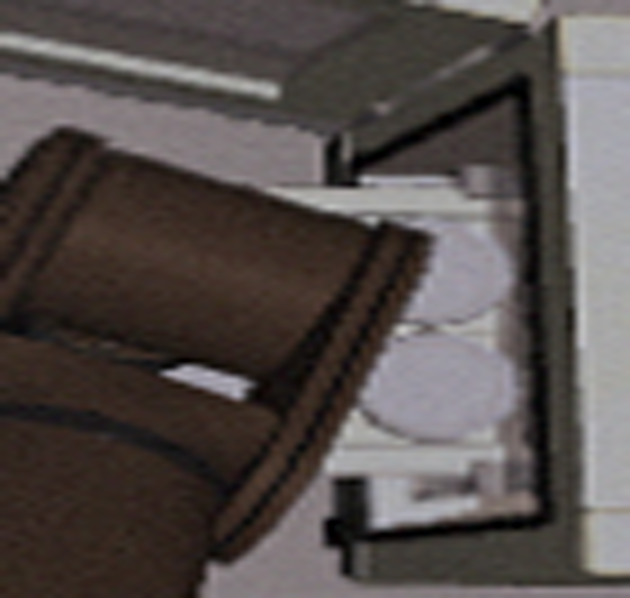

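Call:
arm_command --increments '[[[0,0,0.5,0],[0,0,0.5,0],[0,0,0.5,0],[0,0,0.5,0],[0,0,0.5,0],[0,0,0.5,0],[0,0,0,0]]]'

```text
time: 15.4
eef_pos: [0.4601, -0.1305, 0.1526]
tcp_rot: [0.5, 0.5, -0.5, 0.5]
contact_force: [-0.3, 0.4, -2.8]
opening: 0.128
```

Run:
```python
from h import *
np.set_printoptions(precision=4,suppress=True)
s=sensors.get_state();print(s["eef_pos"],R.from_quat(s["tcp_rot"]).as_matrix()[2],s["contact_force"],s["wrist_torque"],s["opening"])
```

```text
[ 0.4601 -0.1305  0.1526] [-1.  0. -0.] [-0.3456  0.3521 -2.8057] [ 0.2065 -0.0271  0.0412] 0.1276358635875052
```

Call:
arm_command --increments '[[[0,0,0.5,0],[0,0,0.6,0],[0,0,0.6,0],[0,0,0.6,0],[0,0,0.6,0],[0,0,0.6,0],[0,0,0.5,0],[0,0,0.3,0],[0,0,0,0]]]'

```text
time: 16.52
eef_pos: [0.46, -0.1733, 0.1526]
tcp_rot: [0.5, 0.5, -0.5, 0.5]
contact_force: [-0.2, 0.5, -1.6]
opening: 0.133
```

```bash
python3 snap.py scene m1; python3 snap.py top m2
python3 - <<'E'
from h import *
np.set_printoptions(precision=4,suppress=True)
s=sensors.get_state();print(s["eef_pos"],R.from_quat(s["tcp_rot"]).as_matrix()[2],s["contact_force"],s["wrist_torque"],s["opening"])
im=cv2.imread('pics/m2.png'); a=cv2.resize(im[130:270,270:400],(520,560),interpolation=cv2.INTER_CUBIC)
cv2.imwrite('pics/m2d.png',a)
im=cv2.imread('pics/m1.png'); cv2.imwrite('pics/m1d.png',cv2.resize(im[130:310,250:490],None,fx=3.3,fy=3.3,interpolation=cv2.INTER_CUBIC))
E
```

```text
[ 0.46003504 -0.17332652  0.15255716] 16.525
[ 0.46002763 -0.17317002  0.15255908] 16.575
[ 0.46   -0.1731  0.1525] [-1.     -0.0001 -0.0002] [ 0.5938  0.3527 -1.2086] [ 0.1763  0.0257 -0.0013] 0.129967264292151
```

View pics/m1d.png

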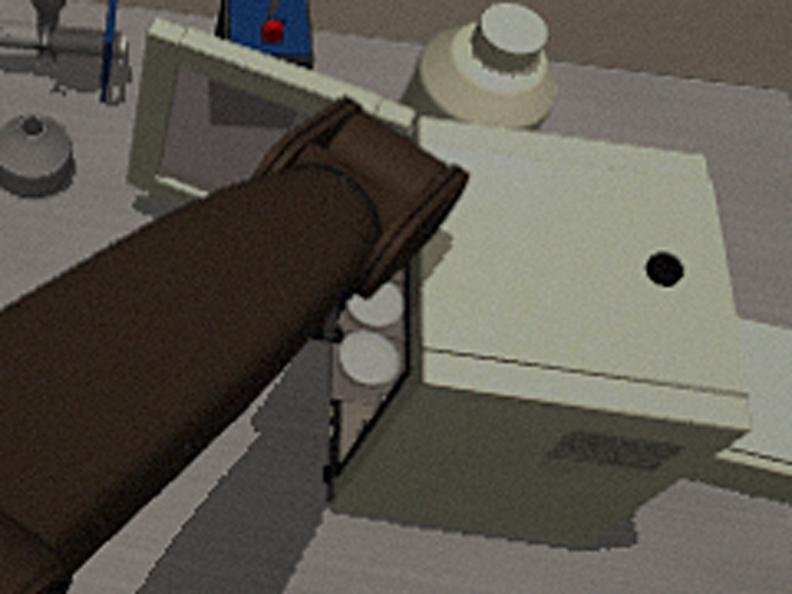

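View pics/m2d.png

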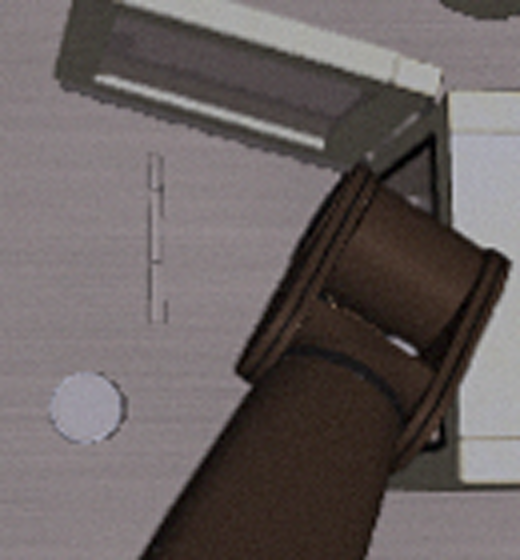

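Call:
arm_command --increments '[[[0,0,0.4,0],[0.1,0,0,0],[0.1,0,0,0],[0.1,0,0,0],[0,0,0,0]]]'

```text
time: 17.25
eef_pos: [0.46, -0.1771, 0.1494]
tcp_rot: [0.5, 0.5, -0.5, 0.5]
contact_force: [-0.1, 0.3, -2.4]
opening: 0.132
```

Run:
```python
from h import *
np.set_printoptions(precision=4,suppress=True)
s=sensors.get_state();print(s["eef_pos"],R.from_quat(s["tcp_rot"]).as_matrix()[2],s["contact_force"],s["wrist_torque"],s["opening"])
```

```text
[ 0.46   -0.1771  0.1494] [-1.     -0.0002 -0.0001] [-0.0819  0.3243 -2.3992] [ 0.1488  0.0117 -0.0384] 0.13245263187232295
```

Not yet resting; lower further in small steps.

Call:
arm_command --increments '[[[0.1,0,0,0],[0.05,0,0,0],[0,0,0,0]]]'

```text
time: 17.62
eef_pos: [0.4603, -0.1772, 0.1487]
tcp_rot: [0.5, 0.5, -0.5, 0.5]
contact_force: [-1.3, 0.9, 2.0]
opening: 0.13
```

Run:
```python
from h import *
np.set_printoptions(precision=4,suppress=True)
s=sensors.get_state();print(s["eef_pos"],R.from_quat(s["tcp_rot"]).as_matrix()[2],s["contact_force"],s["wrist_torque"],s["opening"])
```

```text
[ 0.4603 -0.1772  0.1487] [-1.      0.0004  0.0004] [-1.2661  0.9318  2.0432] [ 0.153   0.2924 -0.0451] 0.13033456710374597
```

Call:
arm_command --increments '[[[0,0,0,0],[0,0,0,0],[0,0,0,0],[0,0,0,0]]]' --grip 3.5

```text
time: 18.12
eef_pos: [0.46, -0.1773, 0.148]
tcp_rot: [-0.5, -0.5, 0.5, -0.5]
contact_force: [0.4, -0.2, -0.7]
opening: 0.407
```

```bash
python3 snap.py wrist n1
python3 - <<'E'
from h import *
np.set_printoptions(precision=4,suppress=True)
s=sensors.get_state();print(s["eef_pos"],R.from_quat(s["tcp_rot"]).as_matrix()[2],s["contact_force"],s["wrist_torque"],s["opening"])
E
```

```text
[ 0.46004996 -0.17726153  0.14799761] 18.125
[ 0.46   -0.1772  0.148 ] [-1.      0.      0.0001] [-0.2146 -0.1297  0.5703] [-0.02    0.041   0.0001] 0.41166828873657807
```

View pics/n1_b.png

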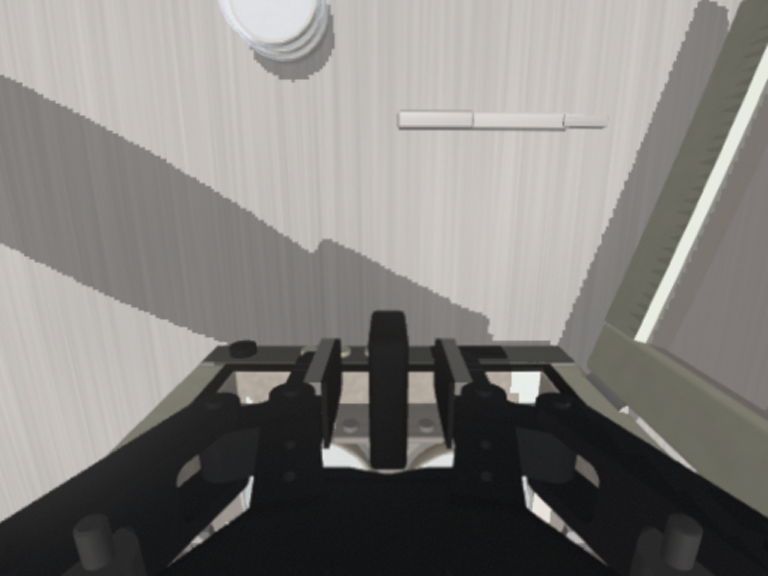

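Call:
arm_command --increments '[[[0,0,-1,0],[0,0,-2,0],[0,0,-2.5,0],[0,0,-2.5,0],[0,0,-2,0],[0,0,0,0]]]'

```text
time: 18.92
eef_pos: [0.4596, -0.0752, 0.1479]
tcp_rot: [0.499, 0.501, -0.499, 0.501]
contact_force: [0.4, 0.3, -0.2]
opening: 0.414
```

```bash
python3 snap.py wrist o1
python3 - <<'E'
from h import *
np.set_printoptions(precision=4,suppress=True)
s=sensors.get_state();print(s["eef_pos"],s["qpos"])
for q in("tray_grip",):
    for r in optics.place_of("wrist",q)[:4]: print(q,round(r["conf"],2),np.round(r["at"],1),onz("wrist",r["at"],.167,s))
E
```

```text
[ 0.45963612 -0.07520289  0.14788915] 18.925
[ 0.4599 -0.0761  0.148 ] [-0.3821 -0.0961  2.1495 -0.0002  1.0881 -0.3843]
```

View pics/o1_b.png

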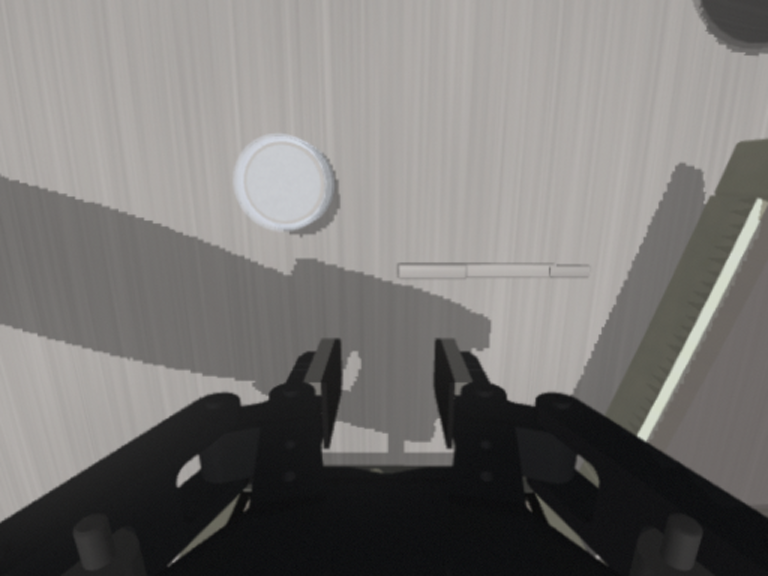

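Call:
arm_command --increments '[[[0,0,-2,0],[0,0,-1.5,0],[0,0,0,-0.174],[0,0,0,-0.174],[0,0,0,-0.174],[0,0,0,-0.174],[0,0,0,-0.175],[0,0,0,-0.175],[0,0,0,-0.175],[0,0,0,-0.175],[0,0,0,-0.175],[0.7,0,0,0],[0.7,0,0,0],[0,0,0,0]]]' --grip 8.54

```text
time: 20.78
eef_pos: [0.4593, -0.042, 0.1329]
tcp_rot: [0.001, 0.708, -0.0, 0.706]
contact_force: [-0.8, -0.7, -0.4]
opening: 1.003
```

```bash
python3 snap.py wrist p1; python3 snap.py top p2
python3 - <<'E'
from h import *
np.set_printoptions(precision=4,suppress=True)
s=sensors.get_state();print(s["eef_pos"],s["qpos"],R.from_quat(s["tcp_rot"]).as_matrix())
im=cv2.imread('pics/p2.png'); cv2.imwrite('pics/p2d.png',cv2.resize(im[130:270,270:400],None,fx=5,fy=4.2,interpolation=cv2.INTER_CUBIC))
E
```

```text
[ 0.45927936 -0.04196881  0.1329016 ] 20.775
[ 0.45962014 -0.04206483  0.13338375] 20.825
[ 0.4599 -0.0421  0.1338] [-0.3116 -0.0861  2.1692 -0.      1.0591 -1.8817] [[-0.0006  0.0007  1.    ]
 [ 0.0002  1.     -0.0007]
 [-1.      0.0002 -0.0006]]
```

View pics/p1_b.png

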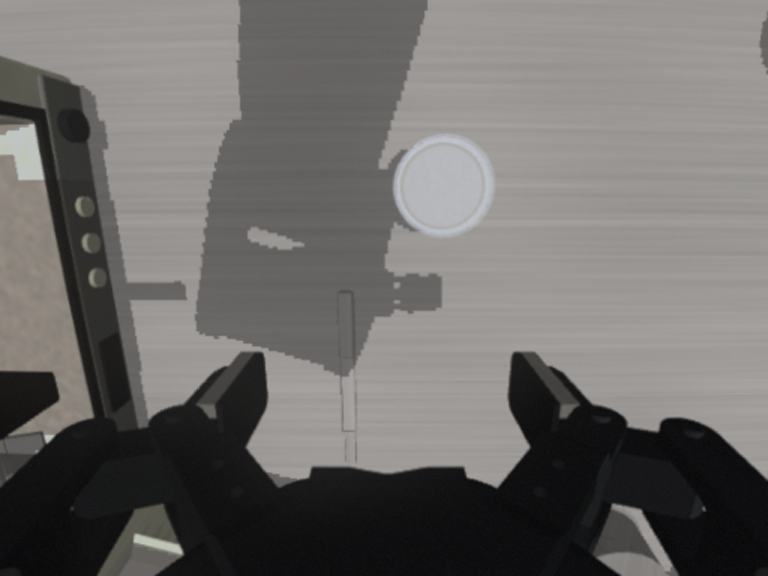

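View pics/p2d.png

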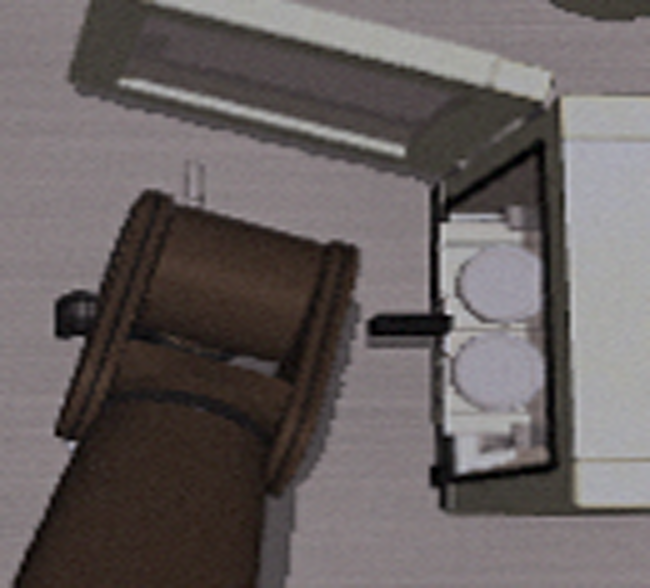

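Call:
arm_command --increments '[[[0,-1.5,0,0],[0,-2,0,0],[0,-1,0,0],[0,-0.5,0,0],[0,-0.5,0,0],[0,-0.5,0,0],[0,-0.5,0,0],[0,-0.5,0,0],[0,-0.5,0,0]]]'

```text
time: 22.0
eef_pos: [0.46, -0.1173, 0.134]
tcp_rot: [-0.0, 0.707, 0.0, 0.707]
contact_force: [0.1, 1.6, 0.2]
opening: 0.996
```

```bash
python3 snap.py top q1
python3 - <<'E'
from h import *
np.set_printoptions(precision=4,suppress=True)
s=sensors.get_state();print(s["eef_pos"],s["contact_force"],s["wrist_torque"],s["opening"])
im=cv2.imread('pics/q1.png'); cv2.imwrite('pics/q1d.png',cv2.resize(im[130:270,270:400],None,fx=5,fy=4.2,interpolation=cv2.INTER_CUBIC))
E
```

```text
[ 0.46003892 -0.11732079  0.13402667] 22.0
[ 0.4601 -0.1179  0.1341] [ 0.4198  1.0339 -0.0611] [ 0.1076 -0.0165  0.062 ] 0.9948679030659303
```

View pics/q1d.png

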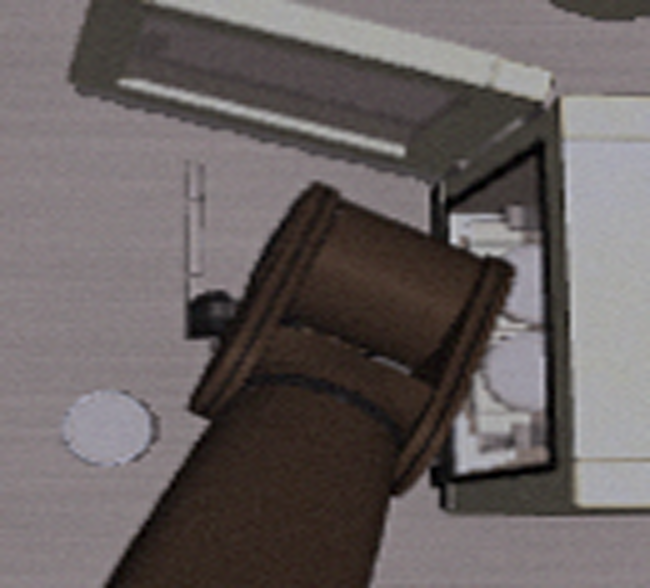

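Call:
arm_command --increments '[[[0,-0.5,0,0],[0,-0.5,0,0],[0,-0.5,0,0],[0,-0.5,0,0],[0,-0.5,0,0],[0,-0.5,0,0],[0,-0.5,0,0],[0,-0.5,0,0],[0,-0.5,0,0],[0,-0.5,0,0]]]'

```text
time: 23.3
eef_pos: [0.4601, -0.1675, 0.1341]
tcp_rot: [-0.0, 0.707, 0.0, 0.707]
contact_force: [-0.2, 1.4, 1.5]
opening: 0.999
```

```bash
python3 snap.py wrist q2
python3 - <<'E'
from h import *
np.set_printoptions(precision=4,suppress=True)
s=sensors.get_state();print(s["eef_pos"],s["contact_force"],s["wrist_torque"],s["opening"])
E
```

```text
[ 0.46006153 -0.16749354  0.13407429] 23.3
[ 0.4601 -0.1681  0.1341] [ 0.2683  0.6532 -0.7621] [ 0.0586 -0.0384 -0.0037] 0.9967522802791393
```

View pics/q2_b.png

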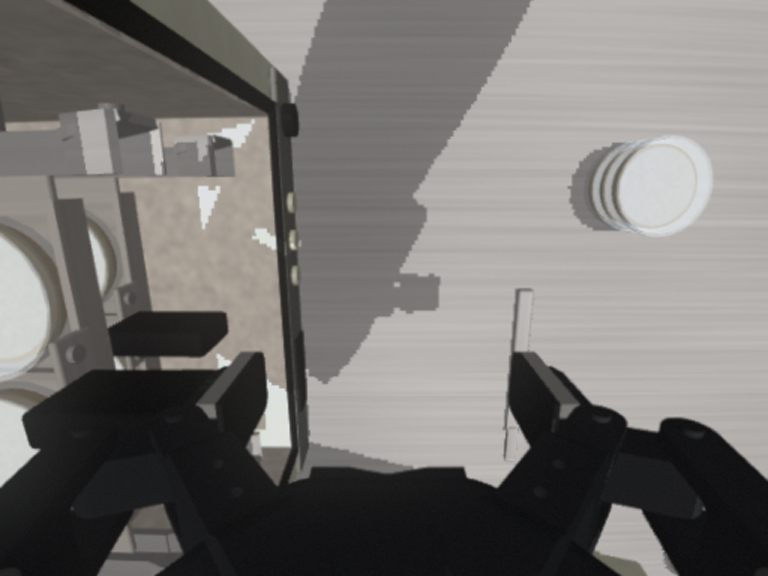

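Call:
arm_command --increments '[[[0,-0.3,0,0],[0,-0.3,0,0],[0,-0.3,0,0],[0,-0.3,0,0],[0,-0.1,0,0]]]'

```text
time: 23.98
eef_pos: [0.46, -0.1803, 0.134]
tcp_rot: [-0.0, 0.707, 0.0, 0.707]
contact_force: [-0.6, 1.8, 0.3]
opening: 1.0
```

Run:
```python
from h import *
np.set_printoptions(precision=4,suppress=True)
s=sensors.get_state();print(s["eef_pos"],s["contact_force"],s["wrist_torque"],s["opening"])
```

```text
[ 0.46   -0.1803  0.134 ] [-0.5643  1.8391  0.3098] [ 0.1942 -0.0002  0.0305] 0.9998243025900737
```

Call:
arm_command --increments '[[[0,-0.1,0,0],[0,-0.1,0,0],[0,0,0,0]]]'

```text
time: 24.35
eef_pos: [0.4601, -0.1823, 0.1341]
tcp_rot: [-0.0, 0.707, -0.0, 0.707]
contact_force: [-0.1, 1.2, 0.9]
opening: 1.004
```

Call:
arm_command --increments '[[[0,-0.1,0,0],[0,-0.1,0,0],[0,0,0,0]]]'

```text
time: 24.72
eef_pos: [0.4601, -0.1843, 0.134]
tcp_rot: [-0.0, 0.707, -0.0, 0.707]
contact_force: [0.9, 2.2, 0.4]
opening: 1.002
```

```bash
python3 snap.py wrist r1
python3 - <<'E'
from h import *
np.set_printoptions(precision=4,suppress=True)
s=sensors.get_state();print(s["eef_pos"],s["contact_force"],s["wrist_torque"],s["opening"])
E
```

```text
[ 0.46006157 -0.18431199  0.13403273] 24.725
[ 0.4601 -0.1843  0.134 ] [0.316  1.234  0.8366] [ 0.1279 -0.0173  0.0646] 1.0003948025519775
```

View pics/r1_b.png

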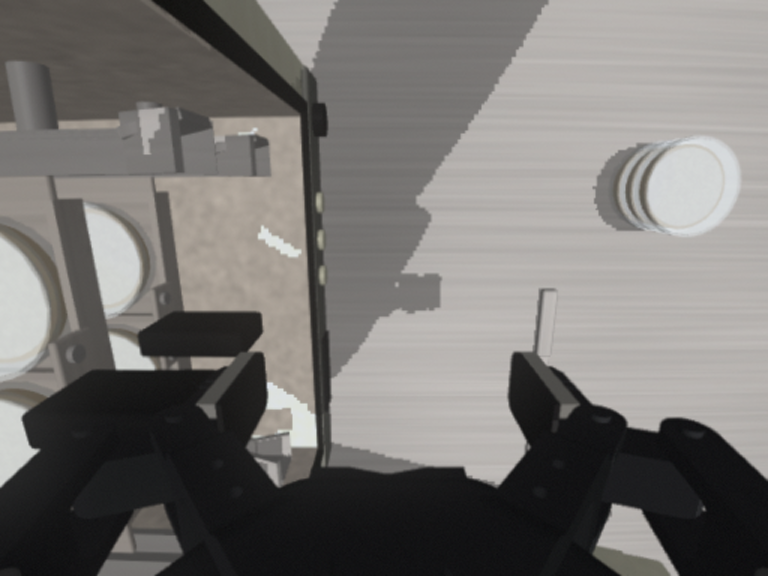

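Run:
```python
from h import *
import pickle
np.set_printoptions(precision=4,suppress=True)
s=pickle.load(open('pics/r1.pkl','rb'))
g=lambda x,y:(y/1.5-.2,x/1.5-.2)
print("lower front",onz("wrist",g(262,313),.120,s),"rear",onz("wrist",g(155,313),.12,s))
print("upper rear(top near edge)",onz("wrist",g(118,371),.182,s))
for p in((75,200),(92,360),(55,200)): print("tray front wall top",onz("wrist",g(*p),.153,s))
for p in((165,215),(178,285)): print("lower tray wall top",onz("wrist",g(*p),.091,s))
print("opening bottom gasket",onz("wrist",g(302,115),.05,s),onz("wrist",g(322,420),.05,s))
```

```text
lower front [ 0.4462 -0.234   0.12  ] rear [ 0.4463 -0.2782  0.12  ]
upper rear(top near edge) [ 0.4416 -0.2528  0.182 ]
tray front wall top [ 0.3995 -0.2778  0.153 ]
tray front wall top [ 0.452  -0.2826  0.153 ]
tray front wall top [ 0.3994 -0.2842  0.153 ]
lower tray wall top [ 0.4091 -0.2842  0.091 ]
lower tray wall top [ 0.4419 -0.2825  0.091 ]
opening bottom gasket [ 0.3613 -0.2276  0.05  ] [ 0.5405 -0.2247  0.05  ]
```

Call:
arm_command --increments '[[[0,-0.1,0,0],[0,0,0,0]]]'

```text
time: 25.02
eef_pos: [0.4601, -0.1853, 0.134]
tcp_rot: [-0.0, 0.707, 0.0, 0.707]
contact_force: [-0.8, 0.8, 1.0]
opening: 0.998
```

Call:
arm_command --increments '[[[0,-0.1,0,0],[0,0,0,0]]]'

```text
time: 25.28
eef_pos: [0.4601, -0.1863, 0.1341]
tcp_rot: [-0.0, 0.707, 0.0, 0.707]
contact_force: [-0.4, 1.9, 1.1]
opening: 1.001
```

Call:
arm_command --increments '[[[0,-0.1,0,0],[0,0,0,0]]]'

```text
time: 25.52
eef_pos: [0.4601, -0.1872, 0.134]
tcp_rot: [-0.0, 0.707, 0.0, 0.707]
contact_force: [-0.2, 1.8, 1.1]
opening: 0.999
```

Call:
arm_command --increments '[[[0,-0.1,0,0],[0,0,0,0]]]'

```text
time: 25.78
eef_pos: [0.4602, -0.1874, 0.1342]
tcp_rot: [0.001, 0.707, 0.001, 0.707]
contact_force: [0.3, 5.5, 1.6]
opening: 1.0
```

Call:
arm_command --increments '[[[0,-0.1,0,0],[0,0,0,0]]]'

```text
time: 26.02
eef_pos: [0.4604, -0.1874, 0.1342]
tcp_rot: [0.001, 0.707, 0.001, 0.707]
contact_force: [0.7, 8.8, 4.0]
opening: 0.999
```

```bash
python3 snap.py wrist r2
python3 - <<'E'
from h import *
np.set_printoptions(precision=4,suppress=True)
s=sensors.get_state();print(s["eef_pos"],s["contact_force"],s["wrist_torque"],s["opening"])
E
```

```text
[ 0.46037315 -0.18740921  0.13422285] 26.025
[ 0.4604 -0.1874  0.1343] [1.0692 7.8135 3.3716] [ 0.95   -0.1172  0.1037] 0.997884530837282
```

View pics/r2_b.png

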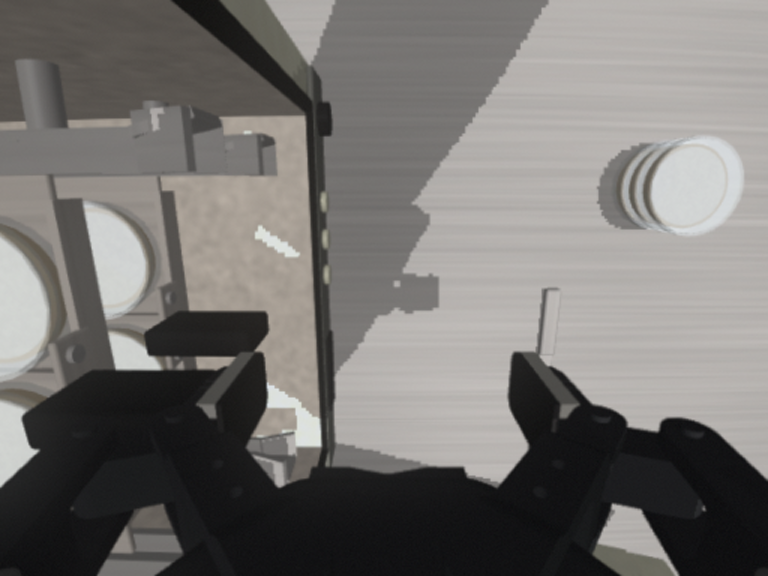

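Call:
arm_command --increments '[[[0,0.5,0,0],[0,1,0,0],[0,2,0,0],[0,3,0,0],[0,4,0,0],[0,4,0,0],[-4,3,0,0],[-5,0,0,0],[0,0,0,0]]]'

```text
time: 27.2
eef_pos: [0.4624, -0.0135, 0.229]
tcp_rot: [-0.002, 0.704, -0.0, 0.711]
contact_force: [0.0, 0.0, -0.2]
opening: 1.0
```

```bash
python3 snap.py wrist t1; python3 snap.py top t2; python3 snap.py scene t3
python3 - <<'E'
from h import *
np.set_printoptions(precision=4,suppress=True)
s=sensors.get_state();print(s["eef_pos"],s["contact_force"],s["qpos"])
im=cv2.imread('pics/t2.png'); cv2.imwrite('pics/t2d.png',cv2.resize(im[150:255,330:390],None,fx=10,fy=5.7,interpolation=cv2.INTER_CUBIC))
im=cv2.imread('pics/t3.png'); cv2.imwrite('pics/t3d.png',cv2.resize(im[130:310,250:490],None,fx=3.3,fy=3.3,interpolation=cv2.INTER_CUBIC))
E
```

```text
[ 0.46236355 -0.01346627  0.22903903] 27.2
[ 0.46092375 -0.01344745  0.22627717] 27.25
[ 0.45985976 -0.01347232  0.22428997] 27.3
[ 0.4593 -0.0136  0.2231] [-0.8613 -0.4793 -0.4828] [-0.2509 -0.1986  2.0941 -0.      1.2474 -1.8223]
```

View pics/t1_b.png

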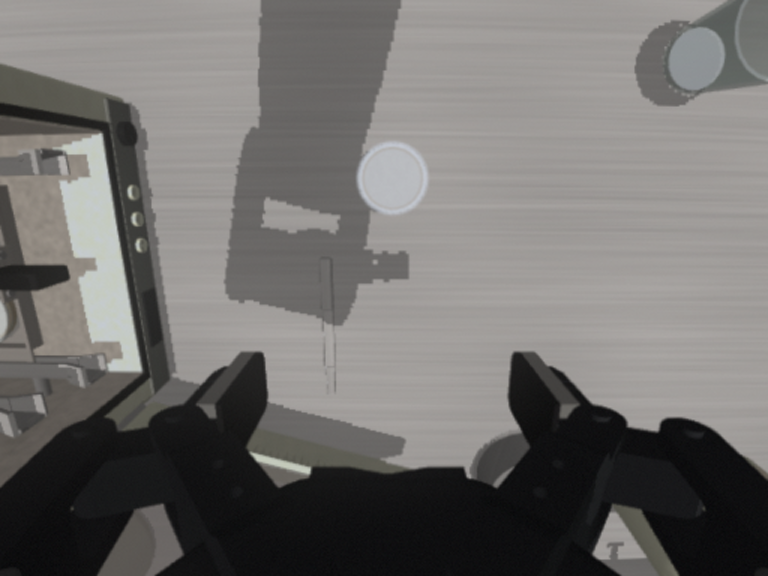

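View pics/t2d.png

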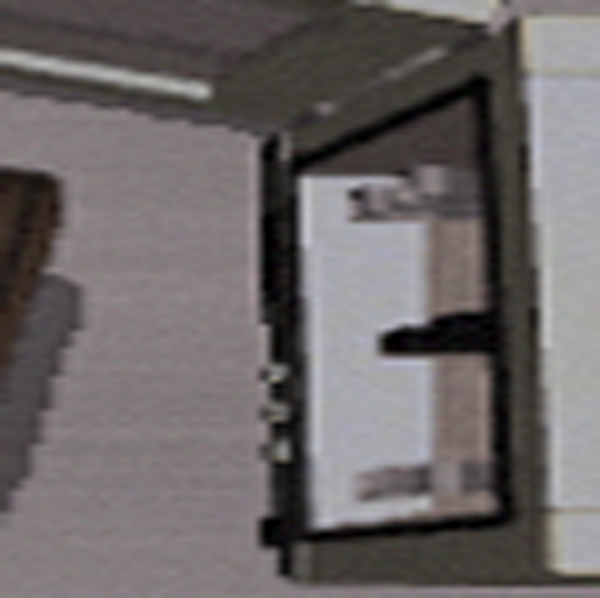

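View pics/t3d.png

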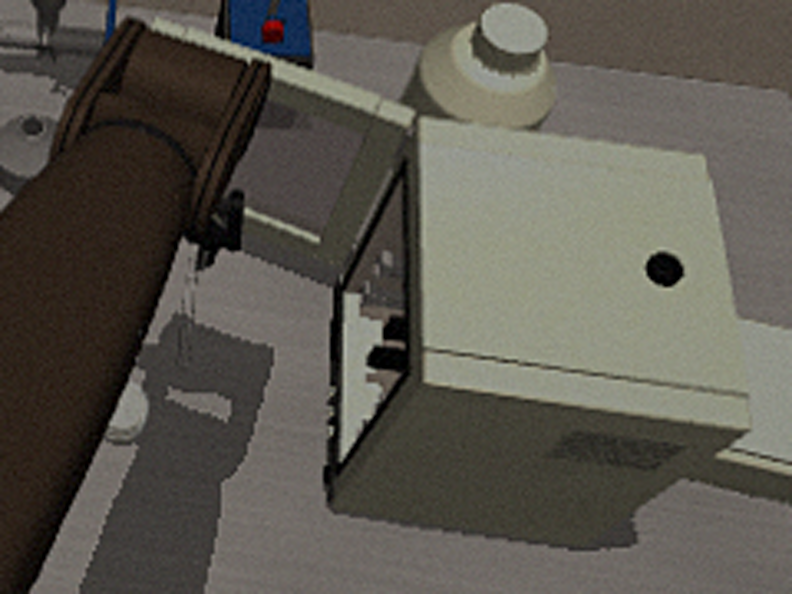

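Run:
```python
from h import *
np.set_printoptions(precision=4,suppress=True)
im=cv2.imread('pics/t3.png'); cv2.imwrite('pics/t3e.png',cv2.resize(im[200:260,345:385],None,fx=15,fy=10,interpolation=cv2.INTER_CUBIC))
im=cv2.imread('pics/t2.png'); cv2.imwrite('pics/t2e.png',cv2.resize(im[195:225,355:390],None,fx=20,fy=18,interpolation=cv2.INTER_CUBIC))
```

```text
(no output)
```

View pics/t3e.png

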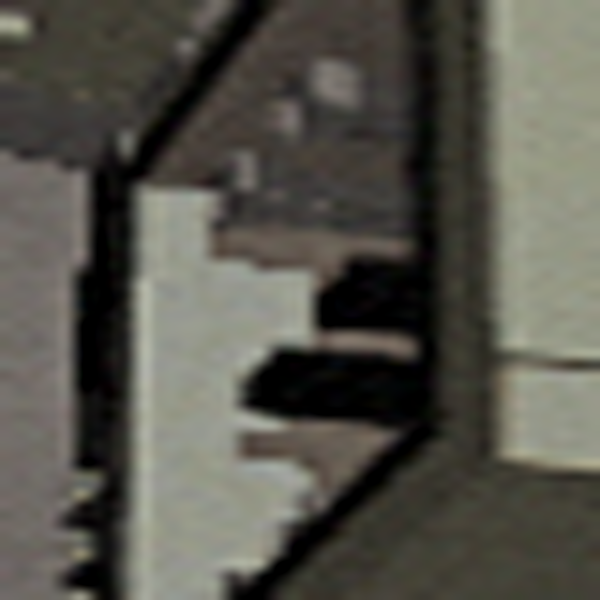

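View pics/t2e.png

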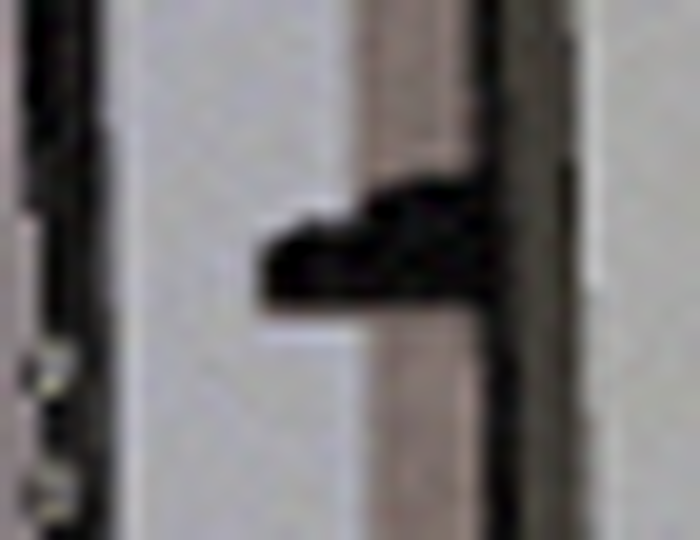

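Run:
```python
from h import *
np.set_printoptions(precision=4,suppress=True)
g=lambda x,y:(200+y/10-.4,345+x/15-.4)
for n,p,z in [("U bot",(318,328),.152),("U top",(345,262),.182),("L bot",(245,410),.09),("L top",(280,350),.12)]: print(n,onz("scene",g(*p),z))
h=lambda x,y:(195+y/18-.4,355+x/20-.4)
for n,p,z in [("U",(365,210),.182),("L",(262,270),.12)]: print("top",n,onz("top",h(*p),z))
```

```text
U bot [ 0.4549 -0.2441  0.152 ]
U top [ 0.4624 -0.2415  0.182 ]
L bot [ 0.4555 -0.2448  0.09  ]
L top [ 0.4629 -0.2445  0.12  ]
top U [ 0.4604 -0.2379  0.182 ]
top L [ 0.4573 -0.2376  0.12  ]
```

Call:
arm_command --increments '[[[-5,0,0,0],[-5,0,0,0],[-5,0,0,0],[-5,0,0,0],[-2,0,4,0],[0,-0.5,5,0],[0,-1,5,0],[0,-1,5,0],[0,-1,5,0],[0,-1,4,0],[0,0,0,0],[0,0,0,0]]]' --grip 0

```text
time: 28.85
eef_pos: [0.7396, -0.0591, 0.4419]
tcp_rot: [0.0, 0.708, 0.0, 0.706]
contact_force: [0.6, -0.3, -0.1]
opening: -0.002
```

```bash
python3 snap.py wrist u1
python3 - <<'E'
from h import *
np.set_printoptions(precision=4,suppress=True)
s=sensors.get_state();print(s["eef_pos"],s["qpos"],R.from_quat(s["tcp_rot"]).as_matrix()[:,2])
for q in("door_push","door_hinge"):
    for r in optics.place_of("wrist",q)[:3]: print(q,round(r["conf"],2),np.round(r["at"],1),onz("wrist",r["at"],.28 if q=="door_push" else .18,s))
E
```

```text
[ 0.73964577 -0.05911699  0.44188741] 28.85
[ 0.7393 -0.0588  0.4436] [-0.2159  0.3785  1.0848  0.0001  1.6797 -1.7869] [ 1.      0.0002 -0.0014]
door_push 0.68 [109.3 263.5] [ 0.662  -0.0518  0.28  ]
door_hinge 0.93 [ 58.3 135.7] [ 0.5888 -0.2272  0.18  ]
```

View pics/u1_b.png

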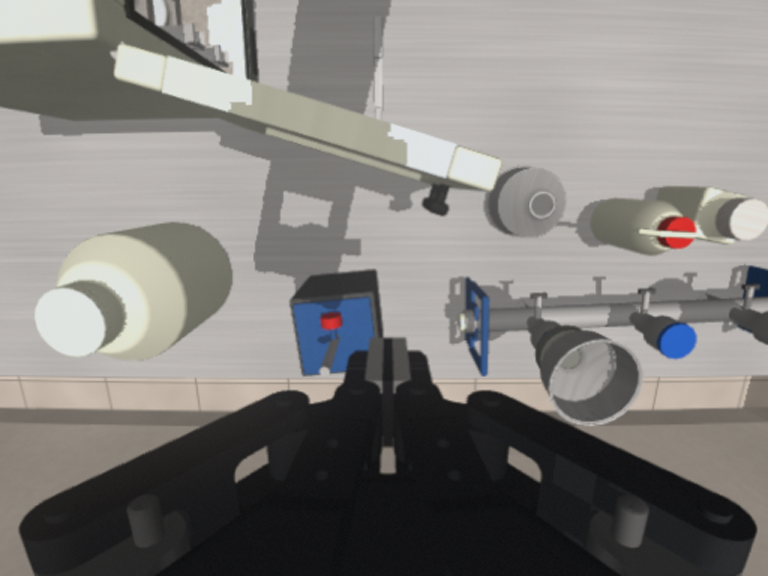

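Run:
```python
import numpy as np
np.set_printoptions(precision=2,suppress=True)
H=np.array([.588,-.226])
def T(t,r=.19,c=.014): return H+r*np.array([-np.cos(t),np.sin(t)])+(.022+c)*np.array([np.sin(t),np.cos(t)])
p=np.array([.7395,-.059])
ts=list(np.linspace(1.87,0.03,23))
for i,t in enumerate(ts):
    q=T(t); d=(q-p)*100; p=q; print(i,round(t,2),"y,z inc",d[1].round(2),d[0].round(2),q.round(3))
```

```text
0 1.87 y,z inc 0.39 -6.11 [ 0.68 -0.06]
1 1.79 y,z inc 0.7 -1.46 [ 0.66 -0.05]
2 1.7 y,z inc 0.57 -1.51 [ 0.65 -0.04]
3 1.62 y,z inc 0.44 -1.56 [ 0.63 -0.04]
4 1.54 y,z inc 0.31 -1.59 [ 0.62 -0.04]
5 1.45 y,z inc 0.18 -1.61 [ 0.6  -0.03]
6 1.37 y,z inc 0.04 -1.62 [ 0.58 -0.03]
7 1.28 y,z inc -0.09 -1.61 [ 0.57 -0.03]
8 1.2 y,z inc -0.23 -1.6 [ 0.55 -0.04]
9 1.12 y,z inc -0.36 -1.58 [ 0.54 -0.04]
10 1.03 y,z inc -0.49 -1.54 [ 0.52 -0.04]
11 0.95 y,z inc -0.62 -1.49 [ 0.51 -0.05]
12 0.87 y,z inc -0.74 -1.44 [ 0.49 -0.06]
13 0.78 y,z inc -0.86 -1.37 [ 0.48 -0.07]
14 0.7 y,z inc -0.97 -1.29 [ 0.47 -0.08]
15 0.62 y,z inc -1.07 -1.21 [ 0.45 -0.09]
16 0.53 y,z inc -1.17 -1.11 [ 0.44 -0.1 ]
17 0.45 y,z inc -1.26 -1.01 [ 0.43 -0.11]
18 0.36 y,z inc -1.34 -0.9 [ 0.42 -0.12]
19 0.28 y,z inc -1.41 -0.79 [ 0.41 -0.14]
20 0.2 y,z inc -1.47 -0.67 [ 0.41 -0.15]
21 0.11 y,z inc -1.52 -0.54 [ 0.4  -0.17]
22 0.03 y,z inc -1.56 -0.41 [ 0.4  -0.18]
```

Call:
arm_command --increments '[[[5,0,0,0],[5,0,0,0],[4,0,0,0],[2.5,0,0,0],[0,0,0,0],[0,0,0,0]]]'

```text
time: 29.75
eef_pos: [0.7404, -0.0591, 0.2819]
tcp_rot: [-0.0, 0.706, -0.0, 0.708]
contact_force: [-0.7, -1.2, 0.2]
opening: -0.0
```

Call:
arm_command --increments '[[[0.4,0.1,-2,0],[0,0.1,-2,0],[0,0.2,-2.1,0],[0,0.7,-1.46,0],[0,0.57,-1.51,0],[0,0.44,-1.56,0],[0,0.31,-1.59,0],[0,0.18,-1.61,0],[0,0.04,-1.62,0]]]'

```text
time: 30.88
eef_pos: [0.5863, -0.033, 0.2786]
tcp_rot: [-0.001, 0.705, -0.0, 0.709]
contact_force: [0.8, -0.3, -0.5]
opening: -0.001
```

```bash
python3 snap.py top v1
python3 - <<'E'
from h import *
np.set_printoptions(precision=4,suppress=True)
s=sensors.get_state();print(s["eef_pos"],s["contact_force"],s["qpos"])
im=cv2.imread('pics/v1.png'); cv2.imwrite('pics/v1d.png',cv2.resize(im[100:270,260:430],None,fx=4,fy=3.5,interpolation=cv2.INTER_CUBIC))
E
```

```text
[ 0.58632751 -0.03301711  0.27858762] 30.875
[ 0.5848 -0.0327  0.2786] [ 0.2407 -0.1582 -0.7047] [-0.2289  0.0548  1.7536 -0.0004  1.3286 -1.8   ]
```

View pics/v1d.png

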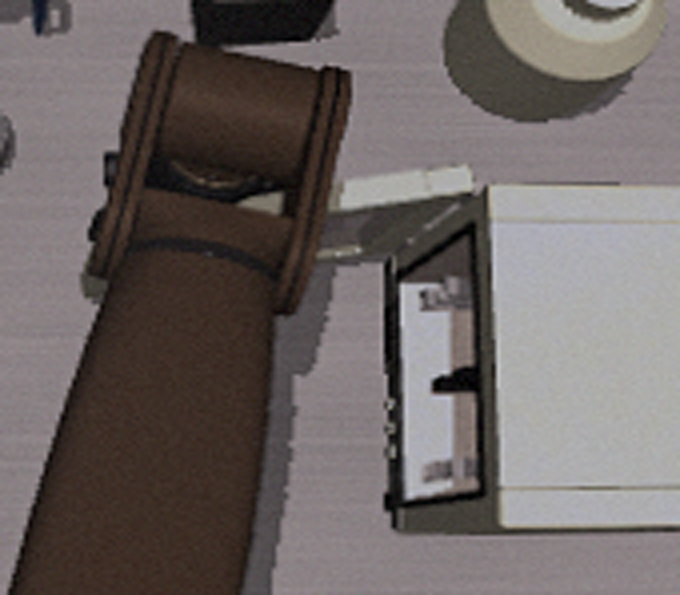

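Call:
arm_command --increments '[[[0,-0.09,-1.61,0],[0,-0.23,-1.6,0],[0,-0.36,-1.58,0],[0,-0.49,-1.54,0],[0,-0.62,-1.49,0],[0,-0.74,-1.44,0],[0,-0.86,-1.37,0],[0,-0.97,-1.29,0]]]'

```text
time: 31.92
eef_pos: [0.4654, -0.077, 0.275]
tcp_rot: [0.0, 0.707, 0.0, 0.707]
contact_force: [0.7, -0.4, -0.1]
opening: 0.0
```

```bash
python3 snap.py top w1
python3 - <<'E'
from h import *
np.set_printoptions(precision=4,suppress=True)
s=sensors.get_state();print(s["eef_pos"],s["contact_force"],s["qpos"])
im=cv2.imread('pics/w1.png'); cv2.imwrite('pics/w1d.png',cv2.resize(im[100:270,260:430],None,fx=4,fy=3.5,interpolation=cv2.INTER_CUBIC))
E
```

```text
[ 0.4654213  -0.07695725  0.27498285] 31.925
[ 0.4643 -0.0777  0.2749] [-0.481  -0.5976 -0.1431] [-0.3811 -0.2111  2.0095 -0.0014  1.3445 -1.951 ]
```

View pics/w1d.png

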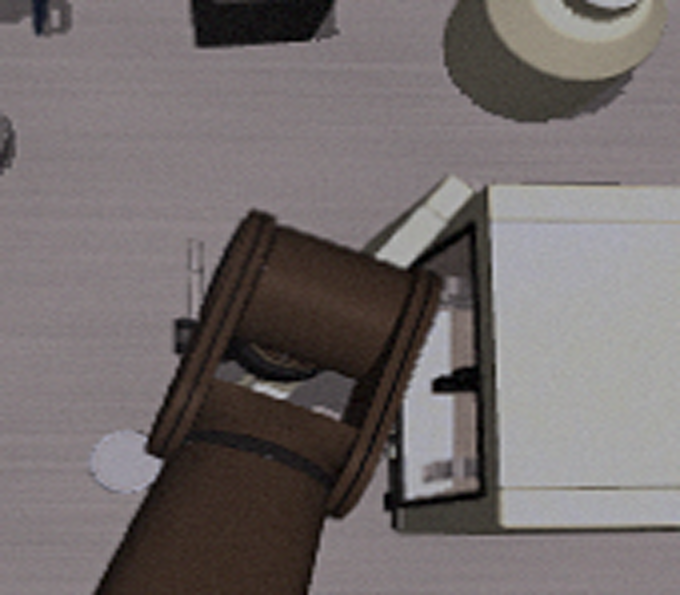

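Call:
arm_command --increments '[[[0,-1.07,-1.21,0],[0,-1.17,-1.11,0],[0,-1.26,-1.01,0],[0,-1.34,-0.9,0],[0,-1.41,-0.79,0],[0,-1.2,-0.6,0],[0,-0.8,-0.35,0],[0,-0.6,-0.2,0],[0,0,0,0]]]'

```text
time: 33.1
eef_pos: [0.4045, -0.1653, 0.275]
tcp_rot: [0.0, 0.707, -0.0, 0.707]
contact_force: [0.3, -0.2, -0.3]
opening: 0.004
```

```bash
python3 snap.py top x1; python3 snap.py wrist x2;  python3 - <<'E'
from h import *
np.set_printoptions(precision=4,suppress=True)
s=sensors.get_state();print(s["eef_pos"],s["contact_force"],s["qpos"])
im=cv2.imread('pics/x1.png'); cv2.imwrite('pics/x1d.png',cv2.resize(im[100:270,260:430],None,fx=4,fy=3.5,interpolation=cv2.INTER_CUBIC))
E
```

```text
[ 0.4044961  -0.1652562   0.27499897] 33.1
[ 0.40460038 -0.16501204  0.27499491] 33.15
[ 0.4047 -0.1648  0.275 ] [-0.3285 -0.2841 -0.2147] [-0.6198 -0.2989  2.0795 -0.0002  1.3613 -2.1909]
```

View pics/x1d.png

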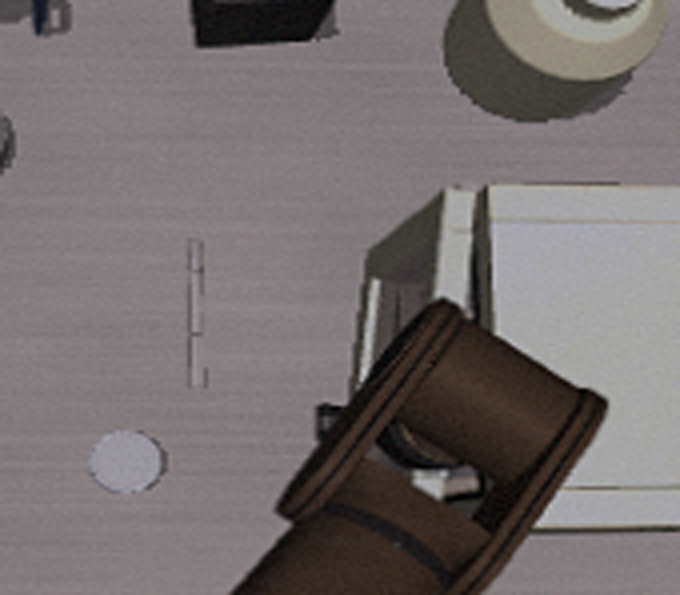

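View pics/x2_b.png

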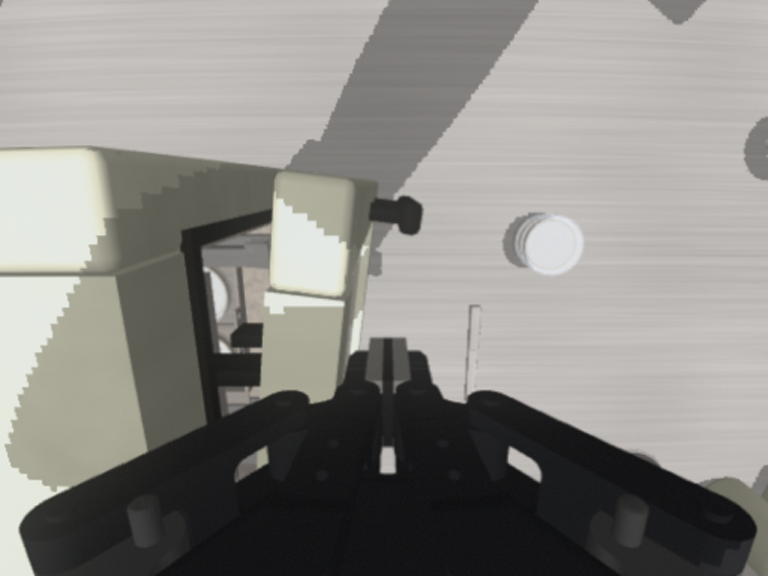

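Call:
arm_command --increments '[[[0,-0.5,-0.15,0],[0,-0.5,-0.1,0],[0,-0.5,0,0],[0,-0.4,0,0],[0,-0.2,0,0],[0,0,0,0]]]'

```text
time: 33.95
eef_pos: [0.4022, -0.1862, 0.2751]
tcp_rot: [-0.0, 0.707, -0.0, 0.707]
contact_force: [0.5, -0.2, -0.4]
opening: 0.003
```

```bash
python3 snap.py wrist y1;  python3 - <<'E'
from h import *
np.set_printoptions(precision=4,suppress=True)
s=sensors.get_state();print(s["eef_pos"],s["contact_force"],s["qpos"])
E
```

```text
[ 0.40224679 -0.18621215  0.27511244] 33.95
[ 0.4023 -0.1861  0.2751] [ 1.191  -0.3252  0.18  ] [-0.6629 -0.2831  2.067  -0.0002  1.3572 -2.2337]
```

View pics/y1_b.png

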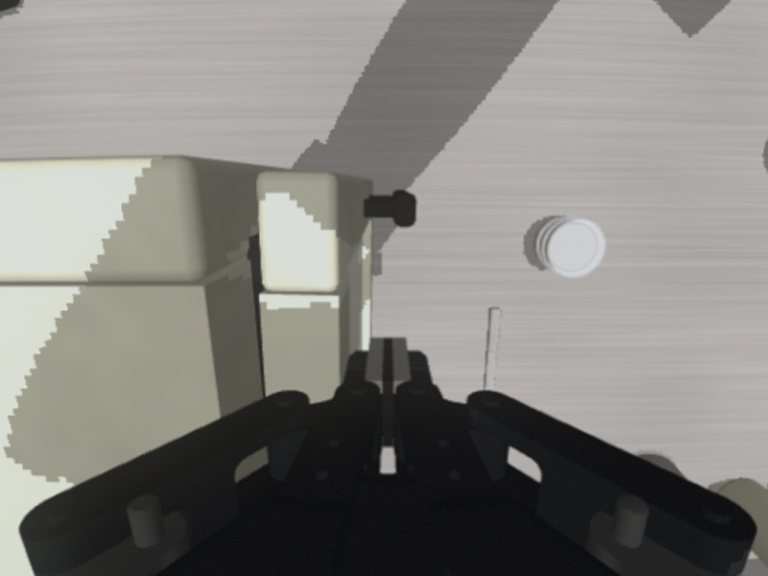

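Nearly shut; press on in small steps until it stops.

Call:
arm_command --increments '[[[0,-0.2,0,0],[0,-0.2,0,0],[0,-0.1,0,0],[0,0,0,0]]]'

```text
time: 34.5
eef_pos: [0.4021, -0.1908, 0.275]
tcp_rot: [0.0, 0.707, 0.0, 0.707]
contact_force: [-1.1, 1.0, 1.3]
opening: -0.003
```

Call:
arm_command --increments '[[[0,-0.2,0,0],[0,-0.1,0,0],[0,0,0,0]]]'

```text
time: 34.88
eef_pos: [0.4021, -0.1907, 0.2751]
tcp_rot: [0.003, 0.707, 0.003, 0.707]
contact_force: [-1.5, 11.7, 3.3]
opening: -0.0
```

Call:
arm_command --increments '[[[0,0.5,0,0],[0,1,0,0],[0,3,0,0],[0,4,0,0],[0,4,0,0],[-3,3,0,0],[-3,2,0,0],[0,0,0,0],[0,0,0,0]]]'

```text
time: 36.0
eef_pos: [0.4019, -0.019, 0.3341]
tcp_rot: [-0.0, 0.707, 0.0, 0.707]
contact_force: [-0.3, -0.3, -0.5]
opening: 0.003
```

```bash
python3 snap.py wrist z1; python3 snap.py top z2; python3 snap.py scene z3
python3 - <<'E'
from h import *
np.set_printoptions(precision=4,suppress=True)
s=sensors.get_state();print(s["eef_pos"],s["contact_force"],s["time"])
im=cv2.imread('pics/z2.png'); cv2.imwrite('pics/z2d.png',cv2.resize(im[110:270,330:430],None,fx=6,fy=3.7,interpolation=cv2.INTER_CUBIC))
im=cv2.imread('pics/z3.png'); cv2.imwrite('pics/z3d.png',cv2.resize(im[130:310,250:490],None,fx=3.3,fy=3.3,interpolation=cv2.INTER_CUBIC))
E
```

```text
[ 0.40185466 -0.01900997  0.33411195] 36.0
[ 0.40165676 -0.01919181  0.33356177] 36.05
[ 0.40161358 -0.01929495  0.33341243] 36.1
[ 0.4016 -0.0193  0.3334] [ 0.0902  0.51   -0.327 ] 36.15
```

View pics/z1_b.png

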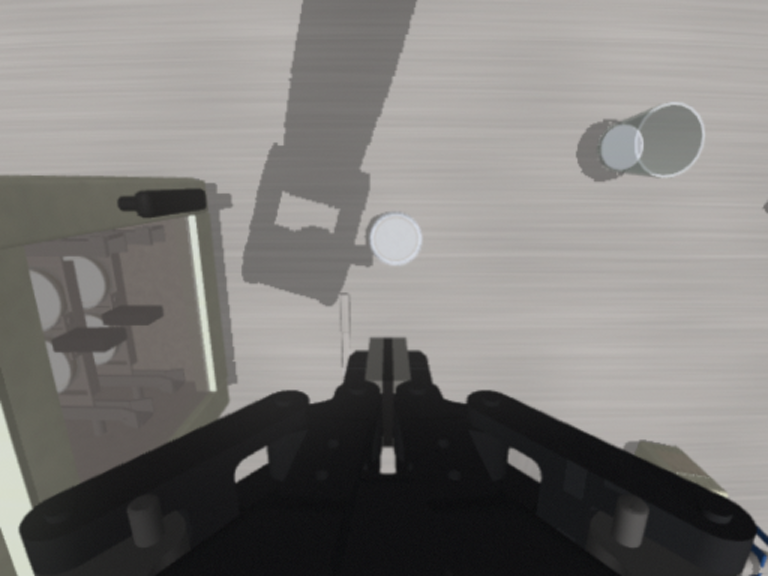

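View pics/z2d.png

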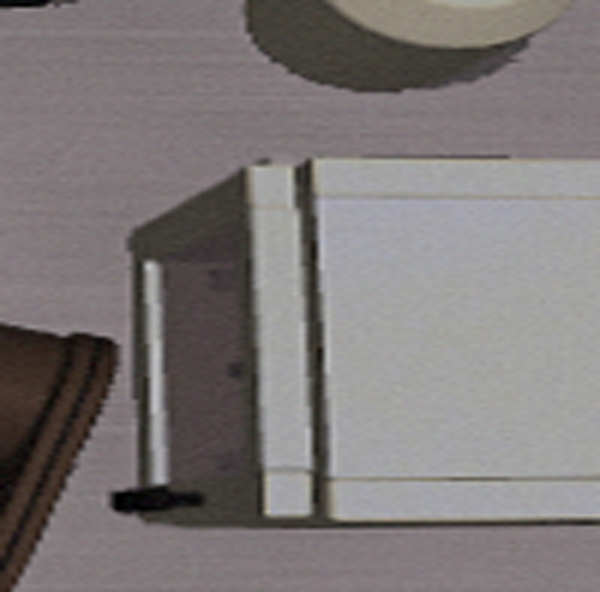

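View pics/z3d.png

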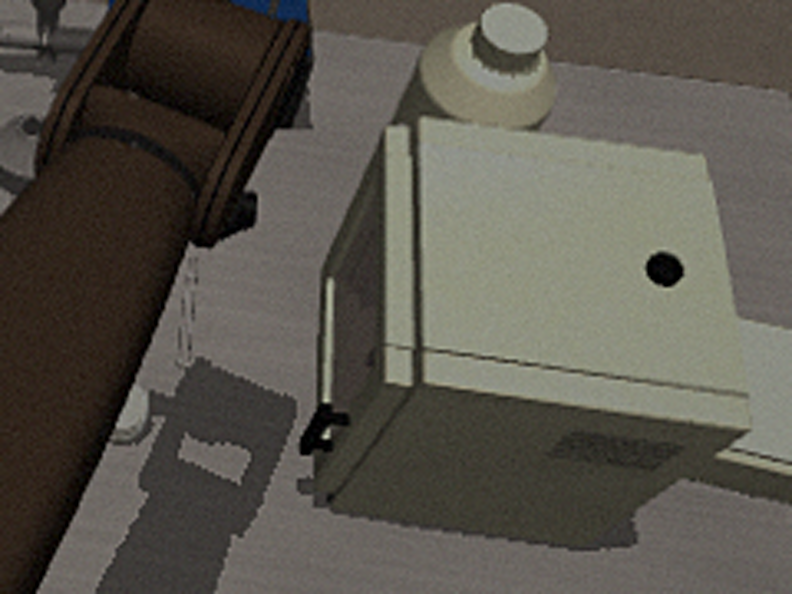

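```bash
python3 -c "
from plant import ctrl
print(ctrl.sign_off())"
```

```text
the job is handed in; nothing more can be done
None
```

The tray is home in the upper runners with its dishes on it, and the incubator door is closed. I handed the job in at about 36 s of the 67 s allowed; no verdict is reported.

**What I did:** I pinched the smaller, loaded tray by its grip at 65 N. I lifted it level and slid it about 40 mm into the upper runners with no sign of contact. I then released it and pushed the grip with the back of the opened finger until it stopped against the back wall, at 5–9 N. After that I swept the door shut with closed fingers until it stopped, at about 12 N, and backed the arm clear.

**Last checks:**
- **Tray position:** in the scene and top pictures the upper grip's front end is level with the lower tray's, within about 3 mm. It lies about 14–16 mm inside the face in the scene picture, where 15 is home. The top camera alone reads about 10 mm for both grips.
- **Dishes:** through the pane the front dishes lie flat on the tray. I did not see all four clearly after the door closed.
- **Door:** its edge runs parallel to the cabinet front in the top picture. I did not measure the angle.
- **Surroundings:** the arm stands clear of everything. The bystanders in view look unmoved, but I did not re-measure their positions.

**Disagreements:** the cameras differed by 2–3 mm on the incubator's centre, so I aimed at x = 0.460. They differed by up to 8 mm on the front face position, so I let contact force decide the end of the push. I read the stop as the wall rather than the gripper body because the wrist moment fits a contact at grip height.

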